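# Slide a culture dish into the bench incubator

### The arm

A 7-joint arm with a two-finger parallel gripper is mounted at the origin on a cart in front of the work surface, level with it; the furniture and walls round the work are solid. World frame = base frame: x ahead of the robot, y to its left, z up, the work surface at z = 0. Lengths are in mm, angles in rad, forces in N, time in s.
With the tool pointing down it reaches from about 350 to 900 mm from the base axis. Payload 19.9 kg.
Tool frame: the origin (TCP) lies between the finger pads; the fingertips stand 19 mm ahead of it and the grasp point (between the pads) is the TCP; z points along the fingers, y is the direction in which the jaws open and shut (so a half turn about z gives the same grasp; the last joint's range is limited). The gripper opens to 94 mm and grips with 3 to 60 N. Pads are 16 mm wide; open, the fingers measure 119 mm over their backs; the gripper's body (75 mm by 177 mm) begins 78 mm behind the grasp point.
Start: joints at [1.091, 0.417, -0.01, 1.614, 0.005, 1.111, -0.053], TCP at [265.525, -565.771, 224.425] pointing down, gripper open.
Joint ranges: [-2.81, 2.81], [-0.39, 2.02], [-1.27, 1.25], [0.06, 2.57], [-1.19, 4.33], [0.19, 2], [-2.82, 2.82]. Speed limits (rad/s): [1.89, 1.89, 2.39, 2.39, 3.01, 3.01, 3.01].

### API

Orientations are given as a rotation vector (axis times angle).
In Python, from cell import r gives the robot as it stands. The module is installed in compiled form; this text tells all that it offers.
- The arm moves only by the tool drive_tool, never from a script. Its argument "deltas" is a list of rows, each a list of 7 numbers: the shift along the tool's x, y, z in units of 30 mm (1.0 is 30 mm), then the turn, a rotation vector about the tool's x, y, z in units of 6 degrees (1.0 is 6 degrees), then the opening, from -1 (shut) to 1 (fully open). In form: [[x, y, z, wx, wy, wz, grip], ...]. A call has 1 to 10 rows; each row is the pose to reach, as a shift and turn from the pose commanded when the call began, along the tool's axes at that moment; what a row does not reach only later rows make up. A row lasts 1/10 s, in which the tool goes at most 50 mm and 8.59 degrees, less where a joint would pass 70% of its speed; a pose out of reach is approached as far as the arm can. A call with a gripper value outside its range is refused whole. The fingers move at their own pace and stop on an object; the grip force is fixed at half the most. Time passes only in rows, so rows that repeat a pose let the fingers close. It gives the time, the measured TCP pose, the force and the opening at its end, in the units of the state.
- r.observe(): the state, without advancing time (a new reading comes with each control period).
- r.read_camera(name): name is "scene" or "top" or "wrist"; returns a dict with "image" (400x640x3 uint8, red, green, blue), "K" (3x3 intrinsics, pixels), "R" (3x3) and "t" (3): a world point X has camera coordinates R X + t. Camera axes: x right, y down, z forward; pixel columns grow to the right and rows downward; lengths in mm; the calibration is good to about 2 mm. The wrist camera is an equidistant fisheye: a pixel r from the principal point sees the ray r / f radians off the axis. A picture is of the moment at which its call begins. There is no depth.
- r.close_job(): hands the job in, once; it reports no verdict.
The state is a dict: "t": time; "joints": joint angles; "qd": joint speeds; "tau": joint torques, N m; "eef_pos": TCP position; "orientation": TCP orientation; "contact_force": force on the tool from outside, world axes, zero at the start; "wrist_torque": the same for the moment, N m; "width": opening from 0.0 (shut) to 1.0 (fully open).
Only numpy, scipy, OpenCV 4.12 (cv2) and the standard library are available. Lean on these libraries where they do the work, as an engineer would, in place of code of your own. Each camera call takes 0.05 s, during which the arm holds its last target.

### The job

The petri dish lying on the bench in front of the incubator goes into the same bay as the dish that is already in there. Slide that bay's glass door open by its upright pull, push the dish flat along the bench and over the sill until it lies wholly behind the line of the doors, then slide the door fully shut again. The agar is fresh, so never lift or tilt the dish; leave the other door and everything standing on the bench as they are, and do not tip the jar in the other bay.

Things in the scene. Friction and masses are not known exactly. Their poses are not given: they have to be found in the camera images.
- incubator: Low white bench incubator, fixed, 278 mm wide, 221 mm deep, 90 mm high (112 along its rear). Origin: on the bench at the middle of its front; x points into it, y to its left, z up. Two bays side by side behind two sliding glass doors. Front opening 70 mm high: a header covers z 72 to 90 mm, x -16 to +8 mm. A bevelled sill rises from the bench at x = -22 to the 2 mm floor at x = -4 mm; no bottom track.
- door_left (a joint): Left glass door (x -12 to -8 mm, z 5 to 75 mm, incubator frame), m: 0 = fully shut (y -4 to +139 mm), up to 0.118 as it slides right (-y) in front of the right door, its outer edge then at y = +21 mm: a 112 mm wide opening. About 1 N friction; stays where left. Do not have both doors open at once.
- door_right (a joint): Right glass door (x -4 to 0 mm, z 5 to 75 mm, incubator frame), m: 0 = fully shut (y -139 to +4 mm), up to 0.118 as it slides left (+y) behind the left door, its outer edge then at y = -21 mm: a 112 mm wide opening. About 1 N friction; stays where left.
- door_left_pull (a point): Point on the left door's pull: an upright aluminium blade near the door's outer (left) edge, 8 mm thick along y, standing out from the pane to x = -42 mm, z 32 to 68 mm (incubator frame). The point is at x = -30, y = +129 (door shut), z = 50 mm and moves with the door. Axes as the incubator's.
- door_right_pull (a point): The same blade on the right door, near its outer (right) edge: x = -30, y = -129 (door shut), z = 50 mm in the incubator frame.
- bay_left (a point): A point on the left bay's floor, a good final place for the dish's centre: x = 57, y = 68, z = 2 mm in the incubator frame. The bay runs from y = 3 (partition, 6 mm thick) to y = 133 mm and from x = 0 to x = 199 mm (back wall). Axes as the incubator's.
- bay_right (a point): The same in the right bay, the mirror image: x = 57, y = -68, z = 2 mm; the bay runs from y = -133 to y = -3 mm.
- dish_center (a point): Centre (half-way up) of the closed petri dish on the bench: clear round dish with agar, 90 mm outside diameter over the lid (86 mm solid) and 15 mm high (12 mm solid), 30 g.
- stored_dish_center (a point): Centre (half-way up) of the like dish already lying towards the back of one of the bays (left or right, it varies), its centre 145 to 150 mm behind the front. There is room for a second dish in front of it.
- jar_center (a point): Centre of a capped sample jar, 48 mm diameter, 62 mm high, standing towards the back of the other bay.
- beaker_center (a point): Centre of a glass beaker, 75 mm wide, 85 mm high, standing at the left; to be left alone.
- bottle_center (a point): Centre of a small capped bottle, 37 mm diameter, 69 mm high, at the left; to be left alone.
- timer_center (a point): Centre of a flat bench timer, 58x66x19 mm, at the right; to be left alone.
- forceps_center (a point): Centre of steel forceps, 134 mm long, lying at the right; to be left alone.
Mind the look-alikes: they are no part of the job. What is shaped like the part that bears dish_center but yellow is not meant.

How it is judged:
By the outcome, as a careful person would: the job done as asked, in the order asked, and still so for the second after the job is handed in, with the robot touching nothing.
It also fails if it takes over 72 s, if anything falls off the work surface, if the arm or the gripper's body presses on something with over 40 N, if the wrist force passes 120 N, or if a joint passes its speed limit or range.

## Working session

There is one attempt and no reset: what is moved stays moved. The work goes in short steps, Python scripts to look and compute and a tool call to move; the robot and the scene stay as the last step left them, time stands still between calls to the robot, and variables do not carry over. Pictures are saved under pics/ and viewed, and the job is handed in when it is done.

Besides the shell and the picture viewer there is one more tool, called after "Call:" by a JSON object that holds its "fn" and its "kwargs", one argument or row to a line. drive_tool: Moves the arm, as the interface text tells. Its arguments: {"type":"object","properties":{"deltas":{"type":"array","items":{"type":"array","items":{"type":"number"}}}},"required":["deltas"]}

```bash
mkdir -p pics; python3 - <<'E'
from cell import r
import cv2,numpy as np
s=r.observe();print({k:np.round(v,3) for k,v in s.items()})
for n in("scene","top","wrist"):
    c=r.read_camera(n);cv2.imwrite(f"pics/{n}0.png",c["image"][:,:,::-1]);print(n,c["K"].tolist(),np.round(c["R"],4).tolist(),np.round(c["t"],1))
E
```

```text
{'t': np.float64(0.0), 'joints': array([ 1.09 ,  0.418, -0.01 ,  1.614,  0.005,  1.111, -0.053]), 'qd': array([-0.   , -0.001, -0.001, -0.   , -0.001,  0.001, -0.   ]), 'tau': array([ 2.0000e-03, -8.5125e+01,  6.4000e-01, -4.2599e+01, -4.9000e-02,
        1.9000e-02,  0.0000e+00]), 'eef_pos': array([ 265.399, -565.457,  223.816]), 'orientation': array([-3.065e+00, -6.840e-01,  1.000e-03]), 'contact_force': array([ 0.023,  0.62 , -1.022]), 'wrist_torque': array([-0.02 ,  0.038,  0.032]), 'width': np.float64(1.004)}
scene [[472.1743965309519, 0.0, 315.5854441679167], [0.0, 472.1743965309519, 203.6229068956737], [0.0, 0.0, 1.0]] [[0.8251, -0.5646, -0.0197], [-0.2553, -0.3415, -0.9046], [0.504, 0.7514, -0.4259]] [-452.4  225.6  908.3]
top [[407.44335599925756, 0.0, 321.9228250497793], [0.0, 407.44335599925756, 198.04273131379819], [0.0, 0.0, 1.0]] [[0.0088, -0.9999, 0.0071], [-0.9883, -0.0098, -0.1522], [0.1523, -0.0057, -0.9883]] [   7.4  549.9 1149.9]
wrist [[309.70691628693146, 0.0, 320.82242034403305], [0.0, 309.70691628693146, 202.19907470464835], [0.0, 0.0, 1.0]] [[0.4244, -0.9055, -0.0015], [-0.8666, -0.4067, 0.2892], [-0.2624, -0.1215, -0.9573]] [-625.2  -30.5  392.4]
```

View pics/scene0.png

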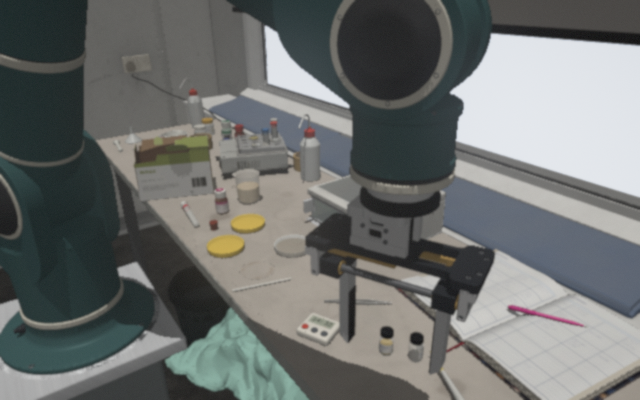

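View pics/top0.png

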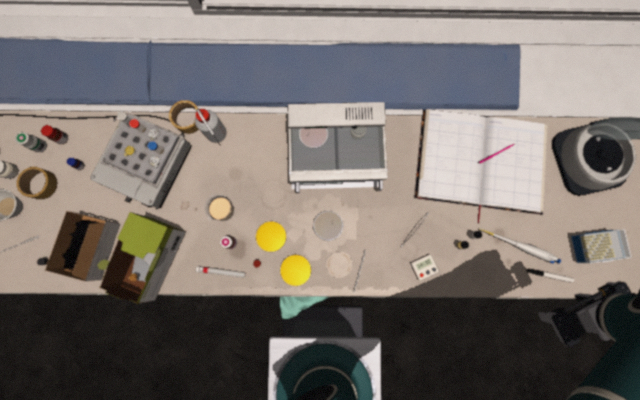

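View pics/wrist0.png

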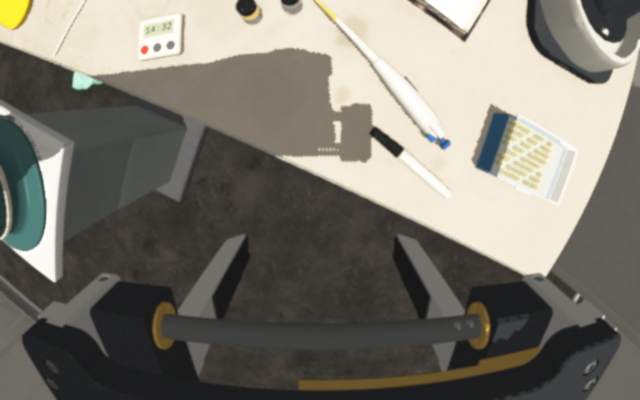

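```bash
cat > h.py <<'E'
import numpy as np,cv2
from cell import r
def ray(c,px):
    K,R,t=map(np.array,(c["K"],c["R"],c["t"]));d=R.T@np.array([(px[0]-K[0,2])/K[0,0],(px[1]-K[1,2])/K[1,1],1]);return -R.T@t,d
def onz(c,px,z):
    o,d=ray(c,px);return o+d*(z-o[2])/d[2]
def proj(c,X):
    K,R,t=map(np.array,(c["K"],c["R"],c["t"]));p=K@(R@np.array(X,float)+t);return p[:2]/p[2]
E
python3 - <<'E'
import cv2
a=cv2.imread("pics/top0.png");cv2.imwrite("pics/topc.png",cv2.resize(a[95:295,240:400],None,fx=4,fy=3.0*4/3,interpolation=3)[:800][:600])
cv2.imwrite("pics/topd.png",cv2.resize(a[95:205,270:400],None,fx=5,fy=5,interpolation=3))
cv2.imwrite("pics/tope.png",cv2.resize(a[195:295,240:440],None,fx=4,fy=4,interpolation=3))
b=cv2.imread("pics/scene0.png");cv2.imwrite("pics/scc.png",cv2.resize(b[160:310,190:390],None,fx=4,fy=4,interpolation=3))
E
```

```text
(no output)
```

View pics/topd.png

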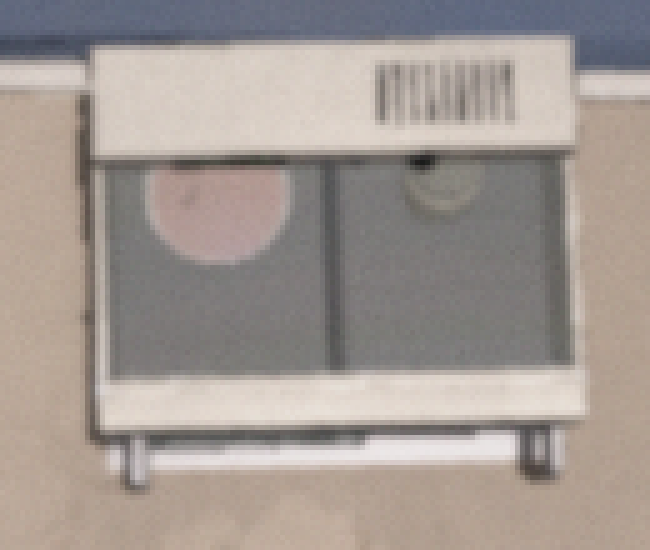

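View pics/tope.png

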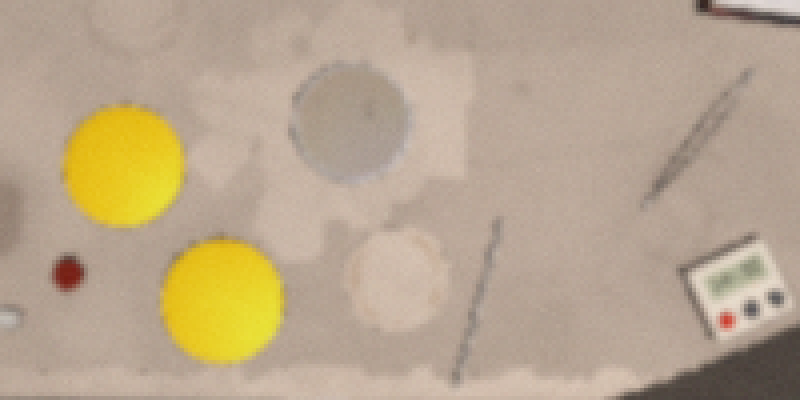

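View pics/scc.png

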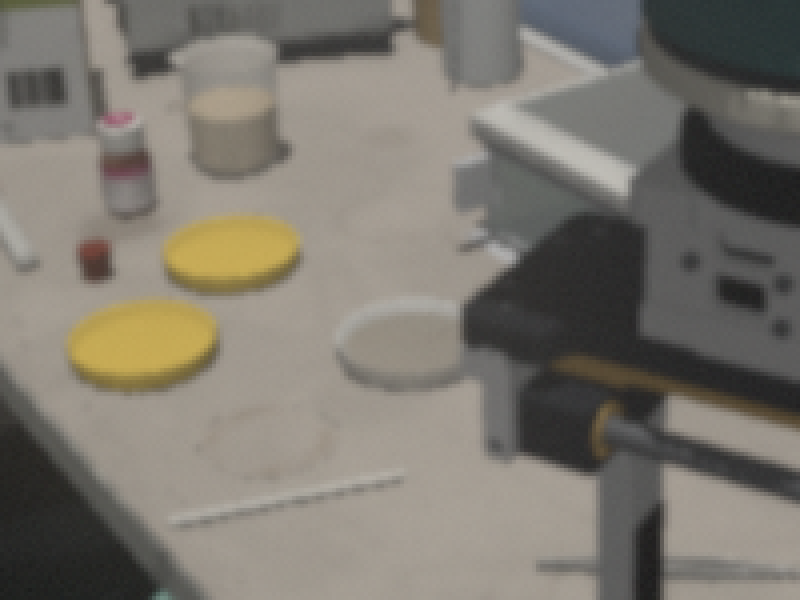

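```bash
cat > fit.py <<'E'
from h import *
from scipy.optimize import least_squares
c=r.read_camera("top")
f=lambda p:np.array([270+(p[0]-2)/5,95+(p[1]-2)/5])
pts=[((137,487),(-42,129,68)),((540,474),(-42,-129,68)),((100,438),(-16,139,72)),((588,416),(-16,-139,72)),]
def T(q,X):
    a=q[2];return np.array([q[0]+X[0]*np.cos(a)-X[1]*np.sin(a),q[1]+X[0]*np.sin(a)+X[1]*np.cos(a),X[2]])
res=lambda q:np.concatenate([proj(c,T(q,X))-f(p) for p,X in pts])
s=least_squares(res,[600,0,0]);q=s.x;print(q,np.round(s.fun,2), "cam",ray(c,(0,0))[0])
for p,z in(((90,48),112),((573,37),112),((95,160),112),((573,147),112),((107,372),90),((585,370),90)):
    X=onz(c,f(p),z);d=X[:2]-q[:2];a=q[2];print(p,d[0]*np.cos(a)+d[1]*np.sin(a),-d[0]*np.sin(a)+d[1]*np.cos(a))
g=lambda p:np.array([240+(p[0]-1.5)/4,195+(p[1]-1.5)/4])
for n,p,z in(("dish",(351,123),12),("yel1",(124,166),12),("yel2",(223,301),12),("dishL",(291,123),7),("dishR",(411,123),7),("stick",(500,220),3),("forc",(645,205),3)):
    X=onz(c,g(p),z);d=X[:2]-q[:2];a=q[2];print(n,X,"inc",d[0]*np.cos(a)+d[1]*np.sin(a),-d[0]*np.sin(a)+d[1]*np.cos(a))
X=onz(c,(219,208),40);print("beaker",X);print("bottle",onz(c,(227,242),60))
E
python3 fit.py
```

```text
[ 6.11846236e+02 -3.15199496e+01  4.89038398e-02] [-3.84 -0.38  5.31 -1.23 -0.28  0.38 -1.17  1.1 ] cam [ 368.26404751   19.25622109 1220.09890519]
(90, 48) 203.71821330012168 134.87045579745168
(573, 37) 200.01951173724672 -141.10139915239427
(95, 160) 137.22002036700667 133.86145579724814
(573, 147) 134.66511820316165 -136.95148004444906
(107, 372) 19.470144874730273 131.93969015932404
(585, 370) 10.178878148333599 -139.37409345456712
dish [472.43006302  -4.57096237  12.        ] inc -137.9321094759502 33.73203714766175
yel1 [439.04548589 162.91830783  12.        ] inc -163.08916955667857 202.6530481285509
yel2 [341.45148837  87.98241005  12.        ] inc -264.2296807319667 132.57755934519204
dishL [472.44141243  40.05214097   7.        ] inc -135.73940226207083 78.30123632954114
dishR [473.28116355 -49.41463731   7.        ] inc -139.2741803370433 -11.099630233092682
stick [ 402.19524683 -115.75709238    3.        ] inc -213.5182177132981 -73.88778050781349
forc [ 414.22732414 -223.67944774    3.        ] inc -206.77623949885887 -182.26928908115605
beaker [517.75968199 312.18777407  40.        ]
bottle [418.52360385 280.05861491  60.        ]
```

```bash
python3 - <<'E'
from h import *
from scipy.spatial.transform import Rotation as Ro
s=r.observe();R=Ro.from_rotvec(s["orientation"]).as_matrix();print(np.round(R,3))
c=r.read_camera("wrist");Rc=np.array(c["R"]);C=-Rc.T@np.array(c["t"]);print("cam in tool",R.T@(C-s["eef_pos"]),"axes in tool (rows cam x,y,z)",np.round(Rc@R,3))
E
```

```text
[[ 0.905  0.425 -0.   ]
 [ 0.425 -0.905  0.001]
 [-0.    -0.001 -1.   ]]
cam in tool [  83.95602445    0.93826647 -159.66536502] axes in tool (rows cam x,y,z) [[-0.001  1.     0.   ]
 [-0.957 -0.    -0.289]
 [-0.289 -0.001  0.957]]
```

Call:
{"fn": "drive_tool", "kwargs": {
  "deltas": [
    [12.6,-16.3,-0.9,0,0,3.7,1],
    [12.6,-16.3,-0.9,0,0,3.7,1],
    [12.6,-16.3,-0.9,0,0,3.7,1],
    [12.6,-16.3,-0.9,0,0,3.7,1],
    [12.6,-16.3,-0.9,0,0,3.7,1],
    [12.6,-16.3,-0.9,0,0,3.7,1],
    [12.6,-16.3,-0.9,0,0,3.7,1],
    [12.6,-16.3,-0.9,0,0,3.7,1],
    [12.6,-16.3,-0.9,0,0,3.7,1],
    [12.6,-16.3,-0.9,0,0,3.7,1]
  ]
}}

```text
t: 1.25
eef_pos: [374.1, -76.3, 246.6]
orientation: [3.14, 0.08, 0.001]
contact_force: [1.0, -0.9, -0.2]
width: 0.999
```

Call:
{"fn": "drive_tool", "kwargs": {
  "deltas": [
    [1,-3.8,0,0,0,0,1],
    [1,-3.8,0,0,0,0,1],
    [1,-3.8,0,0,0,0,1],
    [1,-3.8,0,0,0,0,1],
    [1,-3.8,0,0,0,0,1]
  ]
}}

```text
t: 1.75
eef_pos: [398.2, 36.8, 246.2]
orientation: [3.141, 0.081, -0.001]
contact_force: [-0.1, -0.3, 0.3]
width: 0.997
```

```bash
python3 - <<'E'
from h import *
s=r.observe();print(s["t"],s["eef_pos"],s["orientation"],s["joints"])
for n in("scene","wrist"):
    c=r.read_camera(n);cv2.imwrite(f"pics/{n}1.png",c["image"][:,:,::-1])
    np.savez(f"{n}1.npz",**c)
a=cv2.imread("pics/scene1.png");cv2.imwrite("pics/scene1c.png",cv2.resize(a[150:300,240:440],None,fx=4,fy=4,interpolation=3))
E
```

```text
1.75 [398.15602447  36.80191088 246.17397667] [ 3.14051486e+00  8.10132935e-02 -5.64836419e-04] [ 0.35037807 -0.00793606 -0.51221039  2.08953803 -0.00447867  1.05933725
 -1.67884076]
```

View pics/wrist1.png

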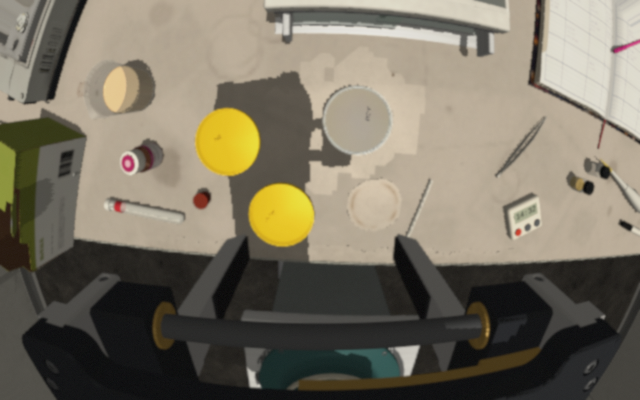

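View pics/scene1.png

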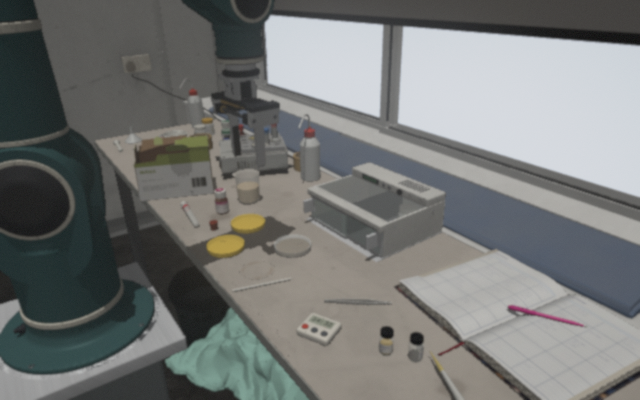

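```bash
python3 - <<'E'
import cv2
a=cv2.imread("pics/wrist1.png");cv2.imwrite("pics/wrist1c.png",cv2.resize(a[0:130,250:530],None,fx=2.8,fy=2.8*1.5,interpolation=3))
E
```

```text
(no output)
```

View pics/scene1c.png

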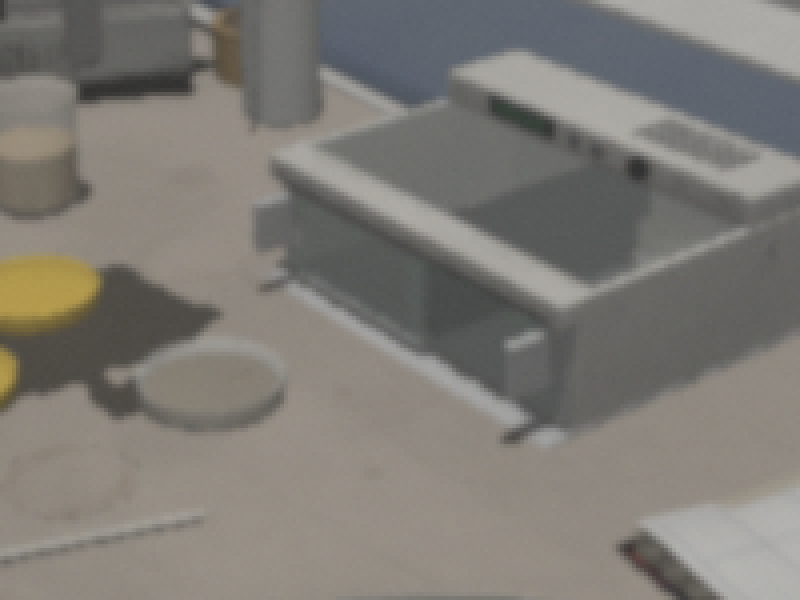

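View pics/wrist1c.png

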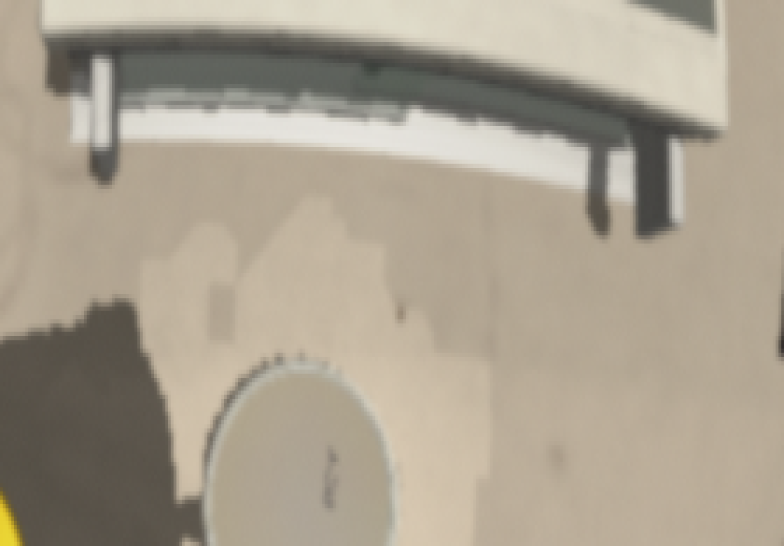

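```bash
cat > fit2.py <<'E'
from h import *
from scipy.optimize import least_squares
c1=dict(np.load("scene1.npz"));c2=r.read_camera("top");np.savez("top1.npz",**c2);cv2.imwrite("pics/top1.png",c2["image"][:,:,::-1])
g1=lambda p:np.array([240+(p[0]-1.5)/4,150+(p[1]-1.5)/4]);f=lambda p:np.array([270+(p[0]-2)/5,95+(p[1]-2)/5])
pts=[(c1,g1((253,203)),(-42,129,68)),(c1,g1((507,343)),(-42,-129,68)),(c1,g1((272,160)),(-16,139,90)),(c1,g1((557,310)),(-16,-139,90)),(c1,g1((258,250)),(-42,129,32)),(c1,g1((507,398)),(-42,-129,32)),
(c2,f((100,438)),(-16,139,72)),(c2,f((588,416)),(-16,-139,72))]
def T(q,X):
    a=q[2];return np.array([q[0]+X[0]*np.cos(a)-X[1]*np.sin(a),q[1]+X[0]*np.sin(a)+X[1]*np.cos(a),X[2]])
res=lambda q:np.concatenate([proj(c,T(q,X))-p for c,p,X in pts])
s=least_squares(res,[600,0,0],loss="soft_l1");q=s.x;print(q);print(np.round(s.fun.reshape(-1,2),1))
np.save("q.npy",q)
def inv(X):
    d=X[:2]-q[:2];a=q[2];return np.array([d[0]*np.cos(a)+d[1]*np.sin(a),-d[0]*np.sin(a)+d[1]*np.cos(a)])
for p,z in(((90,48),112),((573,37),112)):print(inv(onz(c2,f(p),z)))
g=lambda p:np.array([240+(p[0]-1.5)/4,195+(p[1]-1.5)/4])
print("dish",inv(onz(c2,g((351,123)),10)),"stored",inv(onz(c2,f((217,190)),12)))
for X in((-42,129,68),(-42,-129,68),(-42,129,32),(-22,139,0),(-22,-139,0)):
    p=proj(c2,T(q,X));print(X,(p-[270,95])*5+2)
# wrist
w=dict(np.load("wrist1.npz"))
def wray(w,px):
    K,R,t=w["K"],w["R"],w["t"];d=np.array([px[0]-K[0,2],px[1]-K[1,2]]);rr=np.hypot(*d);th=rr/K[0,0];v=np.append(d/rr*np.sin(th),np.cos(th));return -R.T@t,R.T@v
for n,p,z in(("sillL",(72,140),0),("sillR",(682,222),0),("tipL",(103,150),32),("tipR",(653,236),32),("tipL68",(103,150),68),("tipR68",(653,236),68)):
    o,d=wray(w,(250+p[0]/2.8,p[1]/4.2));X=o+d*(z-o[2])/d[2];print(n,X,inv(X))
o,d=wray(w,(357,120));X=o+d*(10-o[2])/d[2];print("dishw",X,inv(X))
E
python3 fit2.py
```

```text
[ 6.14652732e+02 -3.46545023e+01  2.26457661e-02]
[[-1.2 -1.8]
 [ 0.7  1.4]
 [-0.2 -2.4]
 [ 0.4 -0.9]
 [-2.  -1.2]
 [ 0.3  1.6]
 [ 0.7 -1.8]
 [-0.2  1.4]]
[197.37215703 143.36989479]
[ 200.92038711 -132.60393582]
dish [-141.33348724   33.25295196] stored [144.80646888  72.96590806]
(-42, 129, 68) [121.34256964 474.54243011]
(-42, -129, 68) [570.32085533 468.96042493]
(-42, 129, 32) [125.05523937 485.07076458]
(-22, 139, 0) [111.59813792 461.68619804]
(-22, -139, 0) [567.99342867 456.03843268]
sillL [585.31256424 103.21217644   0.        ] [-26.21081521 138.49570294]
sillR [ 594.95993421 -202.0351696     0.        ] [ -23.47788805 -166.89182974]
tipL [574.17394421  84.65967863  32.        ] [-37.76667886 120.2001831 ]
tipR [ 577.92069513 -166.79618944   32.        ] [ -39.7148127  -131.27605137]
tipL68 [565.34565057  80.30906397  68.        ] [-46.69122348 116.05059034]
tipR68 [ 568.73156321 -146.92984812   68.        ] [ -48.45173842 -111.20672672]
dishw [474.06921967  -6.84336518  10.        ] [-139.91771553   30.98735549]
```

Call:
{"fn": "drive_tool", "kwargs": {
  "deltas": [
    [2.4,0,1.3,0,0,0,1],
    [2.4,0,1.3,0,0,0,1],
    [2.4,0,1.3,0,0,0,1],
    [2.4,0,1.3,0,0,0,1]
  ]
}}

```text
t: 2.3
eef_pos: [469.8, 40.3, 206.8]
orientation: [-3.14, -0.079, 0.003]
contact_force: [-0.9, 0.5, 0.0]
width: 0.999
```

```bash
python3 - <<'E'
from h import *
s=r.observe();print(s["t"],s["eef_pos"],s["orientation"],s["joints"])
c=r.read_camera("wrist");np.savez("wrist2.npz",**c);cv2.imwrite("pics/wrist2.png",cv2.resize(c["image"][:,:,::-1],(800,500),interpolation=3))
E
```

```text
2.3 [469.75525568  40.28885478 206.7914556 ] [-3.14011281e+00 -7.92005185e-02  2.74072653e-03] [ 0.31773101  0.19496122 -0.52033211  1.98655465  0.11454227  0.99001694
 -1.77795047]
```

View pics/wrist2.png

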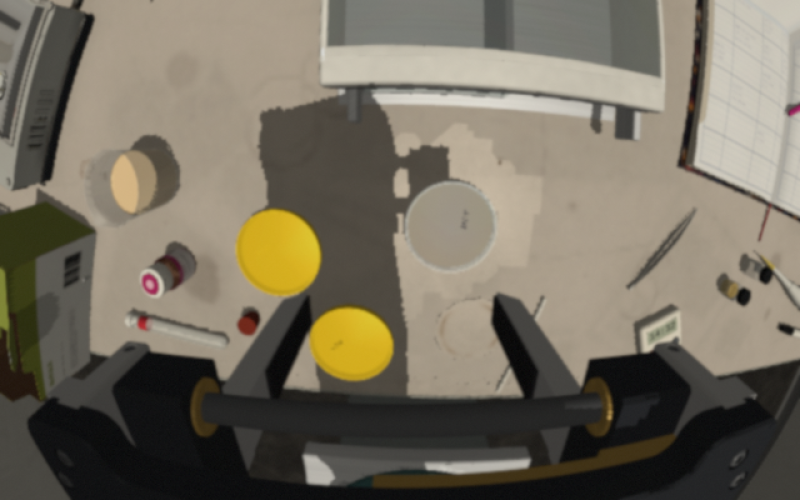

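```bash
cat >> h.py <<'E'
def wproj(c,X):
    K,R,t=map(np.array,(c["K"],c["R"],c["t"]));p=(R@np.atleast_2d(X).T.astype(float)).T+t
    rh=np.hypot(p[:,0],p[:,1]);th=np.arctan2(rh,p[:,2]);k=K[0,0]*th/np.maximum(rh,1e-9);return np.stack([p[:,0]*k+K[0,2],p[:,1]*k+K[1,2]],1)
def wonz(c,px,z):
    K,R,t=map(np.array,(c["K"],c["R"],c["t"]));d=np.array([px[0]-K[0,2],px[1]-K[1,2]]);rr=np.hypot(*d);th=rr/K[0,0]
    v=R.T@np.append(d/rr*np.sin(th),np.cos(th));o=-R.T@t;return o+v*(z-o[2])/v[2]
def ortho(c,x0,x1,y0,y1,z,s,wrist=True):
    xs=np.arange(x1,x0,-s);ys=np.arange(y1,y0,-s);Y,X=np.meshgrid(ys,xs)
    P=np.stack([X.ravel(),Y.ravel(),np.full(X.size,z)],1)
    if wrist:m=wproj(c,P)
    else:
        p=(np.array(c["R"])@P.T).T+np.array(c["t"]);K=c["K"];m=np.stack([p[:,0]/p[:,2]*K[0][0]+K[0][2],p[:,1]/p[:,2]*K[1][1]+K[1][2]],1)
    m=m.reshape(X.shape+(2,)).astype(np.float32);return cv2.remap(np.array(c["image"])[:,:,::-1],m[...,0],m[...,1],cv2.INTER_CUBIC)
E
python3 - <<'E'
from h import *
c=dict(np.load("wrist2.npz"))
for z in(72,0):cv2.imwrite(f"pics/o2_{z}.png",ortho(c,540,660,-210,140,z,.45))
E
```

```text
(no output)
```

View pics/o2_72.png

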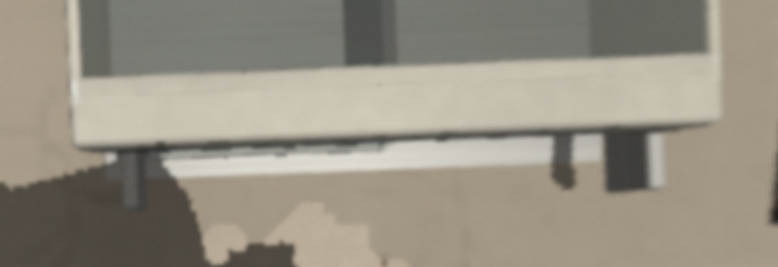

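View pics/o2_0.png

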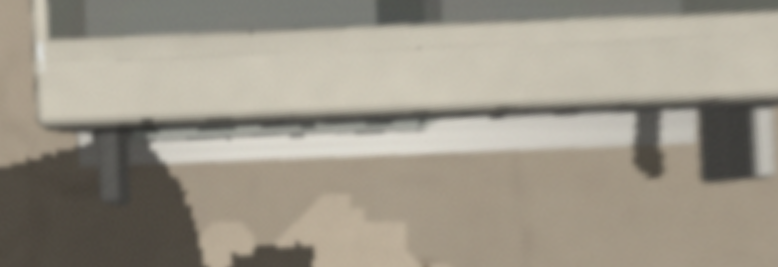

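```bash
python3 - <<'E'
from h import *
c=dict(np.load("wrist2.npz"))
a=ortho(c,555,615,60,120,68,.15);b=ortho(c,555,615,-190,-130,68,.15)
cv2.imwrite("pics/o3.png",np.hstack([a,b]))
i=c["image"][:,:,::-1];cv2.imwrite("pics/w2z.png",np.vstack([cv2.resize(i[40:110,250:330],(800,700))[:300],cv2.resize(i[40:110,450:530],(800,700))[200:500]]))
E
```

```text
(no output)
```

View pics/o3.png

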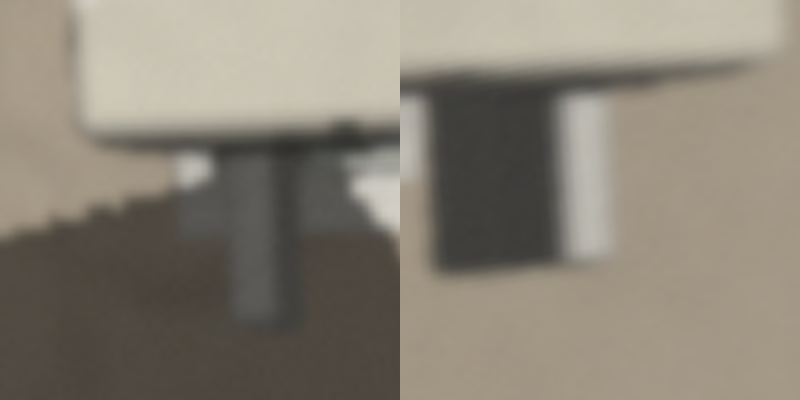

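Call:
{"fn": "drive_tool", "kwargs": {
  "deltas": [
    [1.8,-0.62,0.5,0,0,0,0.2],
    [3.6,-1.24,1.5,0,0,0,-0.2],
    [3.6,-1.24,2.9,0,0,0,-0.2],
    [3.6,-1.24,2.9,0,0,0,-0.2],
    [3.6,-1.24,2.9,0,0,0,-0.2],
    [3.6,-1.24,2.9,0,0,0,-0.2]
  ]
}}

```text
t: 2.95
eef_pos: [576.1, 83.2, 122.3]
orientation: [3.14, 0.08, 0.003]
contact_force: [0.1, -0.5, 1.4]
width: 0.527
```

```bash
python3 - <<'E'
from h import *
s=r.observe();print(s["t"],s["eef_pos"],s["orientation"],s["joints"],s["width"])
c=r.read_camera("wrist");np.savez("wrist3.npz",**c);cv2.imwrite("pics/wrist3.png",cv2.resize(c["image"][:,:,::-1],(800,500),interpolation=3))
print(wproj(c,[s["eef_pos"]])*1.25)
E
```

```text
2.95 [576.14195078  83.17462054 122.34746194] [3.14023278 0.08027138 0.00318778] [ 0.17483898  0.50081798 -0.47941575  1.80052367  0.28597643  0.9072235
 -1.95142815] 0.5270676370688281
[[398.83860232 327.39493241]]
```

View pics/wrist3.png

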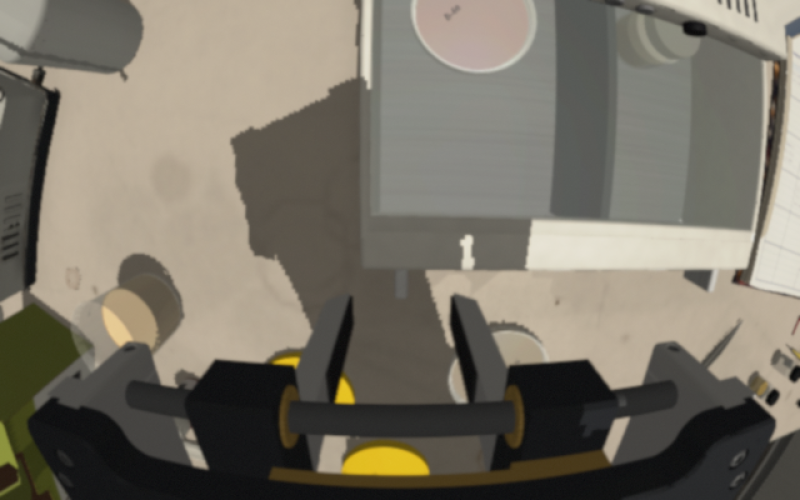

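Call:
{"fn": "drive_tool", "kwargs": {
  "deltas": [
    [0,0,0.8,0,0,0,-0.2],
    [0,0,1.6,0,0,0,-0.2],
    [0,0,2.25,0,0,0,-0.2],
    [0,0,2.25,0,0,0,-0.4],
    [0,0,2.25,0,0,0,-0.5],
    [0,0,2.25,0,0,0,-0.5]
  ]
}}

```text
t: 3.6
eef_pos: [577.0, 83.6, 54.7]
orientation: [-3.14, -0.08, -0.004]
contact_force: [0.2, -0.8, 0.4]
width: 0.253
```

```bash
python3 - <<'E'
from h import *
s=r.observe();print(s["t"],s["eef_pos"],s["orientation"],s["contact_force"],s["width"])
c=r.read_camera("wrist");np.savez("wrist4.npz",**c);cv2.imwrite("pics/wrist4.png",cv2.resize(c["image"][150:400,220:420,::-1],(640,800),interpolation=3)[:600])
E
```

```text
3.6 [576.97820969  83.56123855  54.71404193] [-3.14045406 -0.08023535 -0.00385808] [ 0.18240034 -0.75097651  0.43616125] 0.2526895329932803
```

View pics/wrist4.png

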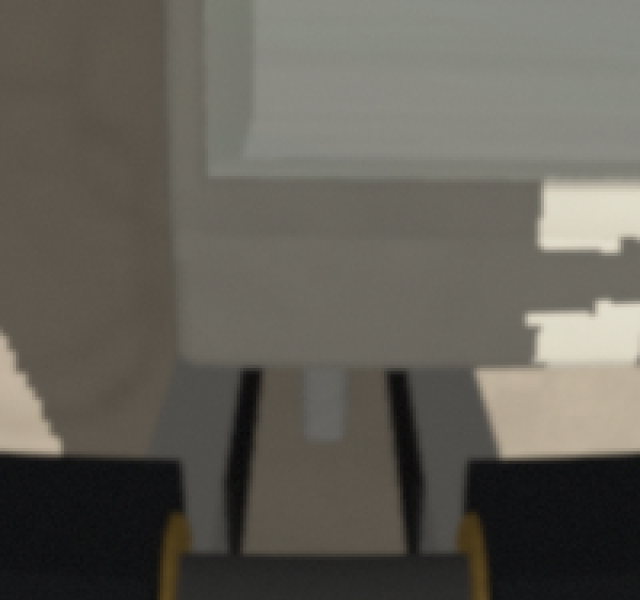

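Call:
{"fn": "drive_tool", "kwargs": {
  "deltas": [
    [0,0.3,0,0,0,0,-0.5],
    [0,0.7,0,0,0,0,-0.5],
    [0,1.2,0,0,0,0,-0.5],
    [0,1.7,0,0,0,0,-0.5],
    [0,2.2,0,0,0,0,-0.5],
    [0,2.7,0,0,0,0,-0.5],
    [0,3.1,0,0,0,0,-0.5],
    [0,3.5,0,0,0,0,-0.5],
    [0,3.5,0,0,0,0,-0.5]
  ]
}}

```text
t: 4.55
eef_pos: [581.6, -23.5, 52.6]
orientation: [3.14, 0.077, -0.0]
contact_force: [0.4, 0.0, -0.5]
width: 0.251
```

Call:
{"fn": "drive_tool", "kwargs": {
  "deltas": [
    [0,0.2,0,0,0,0,-0.5],
    [0,0.4,0,0,0,0,-0.5],
    [0,0.5,0,0,0,0,-0.5],
    [0,0.6,0,0,0,0,-0.5]
  ]
}}

```text
t: 4.95
eef_pos: [582.1, -31.1, 52.8]
orientation: [-3.132, -0.09, -0.0]
contact_force: [-4.9, 50.2, 0.2]
width: 0.253
```

```bash
python3 - <<'E'
from h import *
s=r.observe();print(s["t"],s["eef_pos"],s["orientation"],s["contact_force"],s["width"],s["joints"])
c=r.read_camera("wrist");np.savez("wrist5.npz",**c);cv2.imwrite("pics/wrist5.png",cv2.resize(c["image"][:,:,::-1],(800,500),interpolation=3)[:600])
E
```

```text
4.95 [582.12271314 -31.12944295  52.77273158] [-3.13151232e+00 -9.00288488e-02 -1.74191760e-05] [-4.94355161 50.21553784  0.20458271] 0.2533717804028516 [ 0.3419001   0.59967186 -0.43790197  1.83188155  0.33308564  0.78358305
 -1.78059938]
```

View pics/wrist5.png

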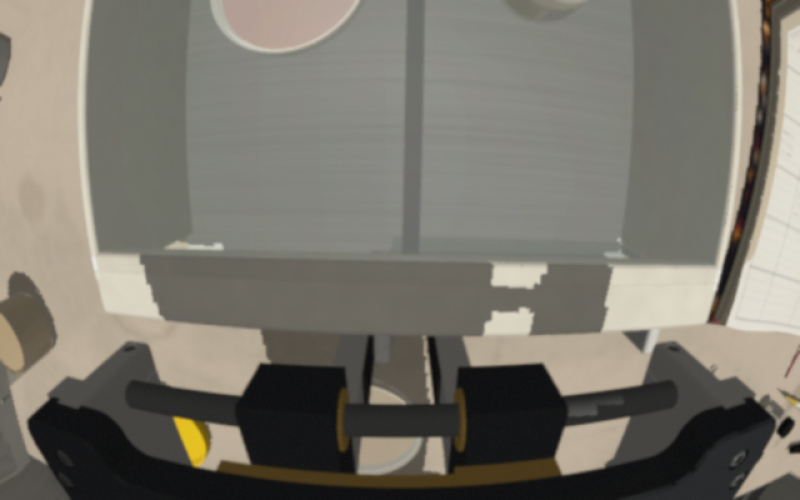

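Call:
{"fn": "drive_tool", "kwargs": {
  "deltas": [
    [0,-0.5,0,0,0,0,-0.5],
    [0,-0.5,0,0,0,0,-0.4],
    [0,-0.5,-1.2,0,0,0,-0.4],
    [0,-0.5,-2.5,0,0,0,-0.2],
    [-0.7,-0.5,-3,0,0,0,-0.2],
    [-2,-0.5,-3,0,0,0,-0.15],
    [-3.5,-0.2,-3,0,0,0,-0.15],
    [-4.5,0,-3,0,0,0,-0.15]
  ]
}}

```text
t: 5.8
eef_pos: [445.1, -47.3, 142.7]
orientation: [3.14, 0.08, -0.001]
contact_force: [0.3, -0.9, 1.0]
width: 0.427
```

```bash
python3 - <<'E'
from h import *
s=r.observe();print(s["t"],s["eef_pos"],s["orientation"],s["contact_force"],s["width"],s["joints"])
c=r.read_camera("wrist");np.savez("wrist6.npz",**c);cv2.imwrite("pics/wrist6.png",cv2.resize(c["image"][:,:,::-1],(800,500),interpolation=3)[:600])
t=r.read_camera("top");np.savez("top6.npz",**t);cv2.imwrite("pics/top6.png",cv2.resize(t["image"][90:300,230:430,::-1],None,fx=3,fy=2.85,interpolation=3))
E
```

```text
5.8 [445.12442188 -47.27968706 142.67474651] [ 3.13951226e+00  7.98514054e-02 -1.05940941e-03] [ 0.26779677 -0.85757702  0.9529249 ] 0.4272161491151127 [ 0.50413115  0.24684789 -0.52364494  2.10173204  0.16739893  0.83267825
 -1.63952746]
```

View pics/wrist6.png

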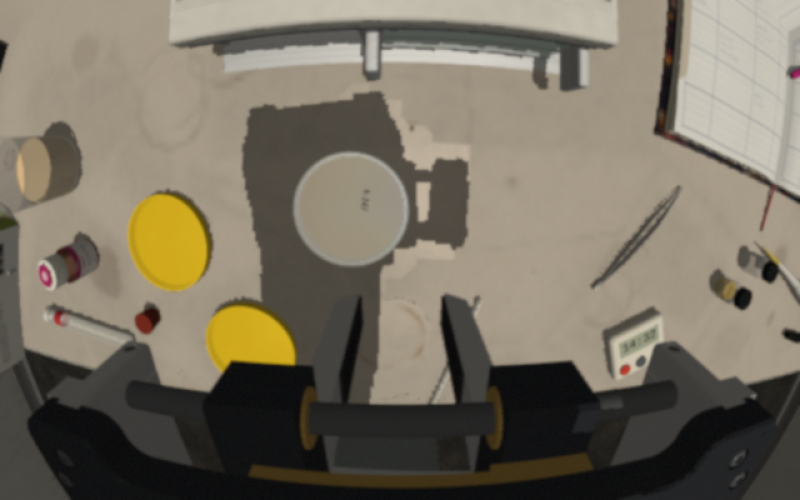

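View pics/top6.png

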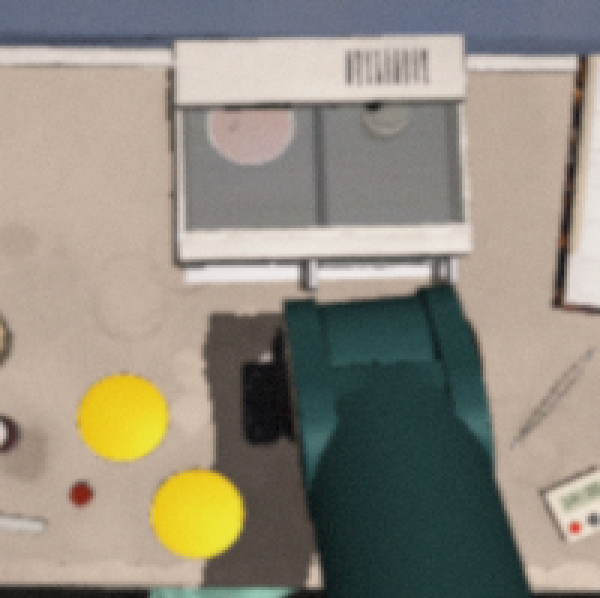

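```bash
python3 - <<'E'
from h import *
c=dict(np.load("wrist6.npz"))
for p in((294,209),(409,209),(351,152),(351,266)):print(wonz(c,(p[0]/1.25,p[1]/1.25),12))
a=ortho(c,540,600,-220,120,68,.45);cv2.imwrite("pics/o6.png",cv2.resize(a,None,fx=1,fy=2))
a=ortho(c,565,615,-220,120,0,.45);cv2.imwrite("pics/o6b.png",cv2.resize(a,None,fx=1,fy=2))
E
```

```text
[473.18071389  36.59750969  12.        ]
[476.79470761 -52.86627243  12.        ]
[518.28568289  -7.35105268  12.        ]
[428.7520939   -9.32693063  12.        ]
```

View pics/o6.png

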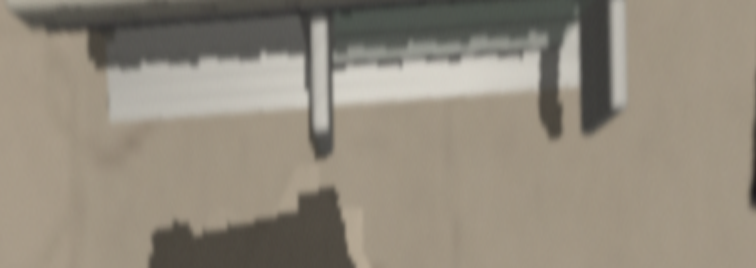

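View pics/o6b.png

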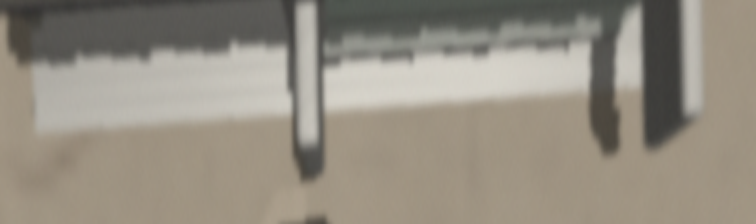

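Call:
{"fn": "drive_tool", "kwargs": {
  "deltas": [
    [-0.5,0.1,0,0,0,-1.4,-0.15],
    [-1,0.15,0,0,0,-2.8,-0.15],
    [-1,0.15,0.5,0,0,-4.2,-0.15],
    [-1,0.15,1.5,0,0,-5.7,-0.15],
    [-1,0.15,2.8,0,0,-5.7,-0.15],
    [-1,0.15,3.5,0,0,-5.7,-0.15],
    [-1,0.15,3.9,0,0,-5.7,-0.15],
    [-1,0.15,3.9,0,0,-5.7,-0.15]
  ]
}}

```text
t: 6.7
eef_pos: [417.7, -52.2, 24.9]
orientation: [-2.977, -1.001, 0.002]
contact_force: [0.9, 0.4, -0.1]
width: 0.427
```

```bash
python3 - <<'E'
from h import *
s=r.observe();print(s["t"],s["eef_pos"],s["orientation"],s["contact_force"],s["width"],s["joints"])
c=r.read_camera("wrist");np.savez("wrist7.npz",**c);cv2.imwrite("pics/wrist7.png",cv2.resize(c["image"][:,:,::-1],(800,500),interpolation=3)[:600])
E
```

```text
6.7 [417.69379183 -52.15889834  24.93786797] [-2.97697517e+00 -1.00052471e+00  2.30690092e-03] [ 0.93529946  0.4143465  -0.09591033] 0.42747385440725516 [ 0.4924012   0.44496011 -0.50607112  2.22811138  0.40476315  0.55717904
 -1.24290889]
```

View pics/wrist7.png

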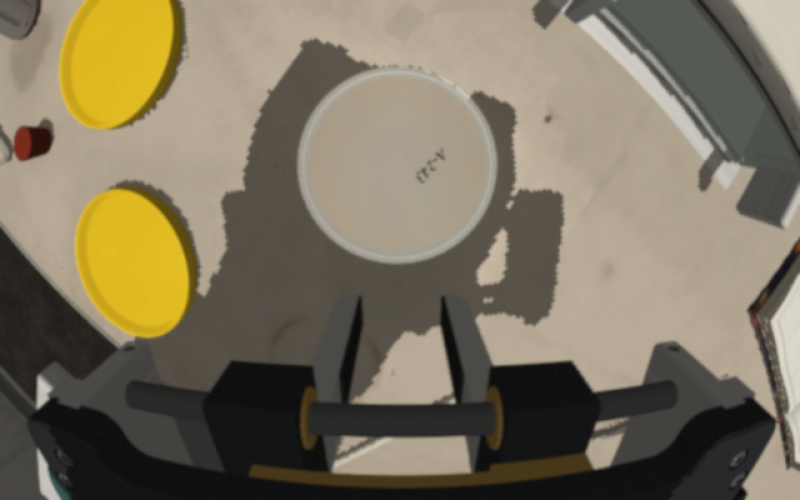

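Call:
{"fn": "drive_tool", "kwargs": {
  "deltas": [
    [0.4,0,0,0,0,0,-0.15],
    [0.7,0,0,0,0,0,-0.15],
    [1.0,0,0,0,0,0,-0.15],
    [1.4,0,0,0,0,0,-0.15],
    [1.8,0,0,0,0,0,-0.15],
    [2.2,0,0,0,0,0,-0.15],
    [2.6,0,0,0,0,0,-0.15],
    [3.0,0,0,0,0,0,-0.15],
    [3.3,0,0,0,0,0,-0.15],
    [3.5,0,0,0,0,0,-0.15]
  ]
}}

```text
t: 7.75
eef_pos: [502.2, 11.8, 25.7]
orientation: [-2.978, -1.001, 0.0]
contact_force: [-1.2, -0.5, -0.5]
width: 0.427
```

```bash
cat > look.py <<'E'
from h import *
import sys
n=sys.argv[1]
s=r.observe();print(s["t"],np.round(s["eef_pos"],1),np.round(s["orientation"],3),np.round(s["contact_force"],1),s["width"],np.round(s["joints"],2))
c=r.read_camera("wrist");np.savez(f"wrist{n}.npz",**c);cv2.imwrite(f"pics/wrist{n}.png",cv2.resize(c["image"][:,:,::-1],(800,500),interpolation=3)[:600])
E
python3 look.py 8
```

```text
7.75 [502.2  11.8  25.7] [-2.978 -1.001  0.   ] [-1.2 -0.5 -0.5] 0.4267350037159872 [ 0.32  0.55 -0.5   2.04  0.42  0.65 -1.37]
```

View pics/wrist8.png

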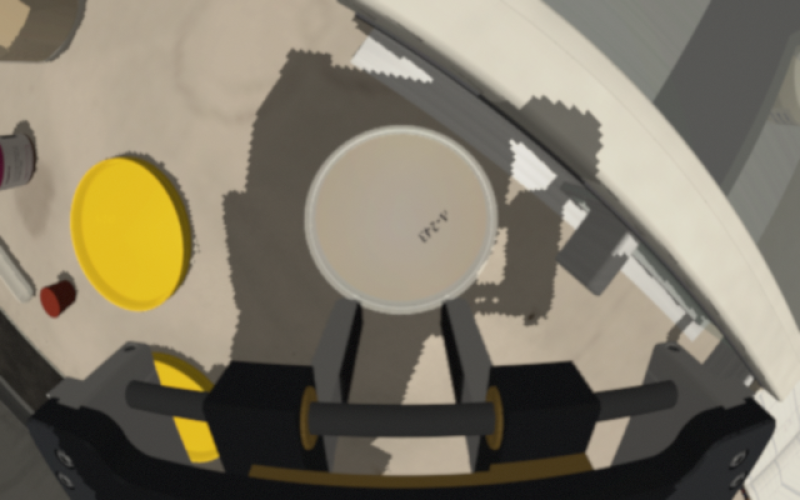

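```bash
cat >> h.py <<'E'
def dish(c,L,R,T,B,z=12):
    P=[wonz(c,(p[0]/1.25,p[1]/1.25),z) for p in(L,R,T,B)];print(np.round(P,1).tolist());return (P[0]+P[1])/2,(P[2]+P[3])/2
E
python3 - <<'E'
from h import *
c=dict(np.load("wrist8.npz"));print(dish(c,(305,219),(497,219),(401,125),(401,315)))
E
```

```text
[[513.8, 75.9, 12.0], [567.8, 4.6, 12.0], [574.5, 65.8, 12.0], [502.0, 10.8, 12.0]]
(array([540.80918213,  40.24799184,  12.        ]), array([538.25614743,  38.30474891,  12.        ]))
```

Call:
{"fn": "drive_tool", "kwargs": {
  "deltas": [
    [-0.4,0,0,0,0,0,-0.15],
    [-0.4,-0.35,0,0,0,1.4,-0.15],
    [-0.3,-0.7,0,0,0,2.8,-0.15],
    [-0.1,-1.0,0,0,0,4.2,-0.15],
    [0,-1.05,0,0,0,5.6,-0.15],
    [0,-1.05,0,0,0,5.8,-0.15],
    [0,-1.05,0,0,0,5.8,-0.15]
  ]
}}

```text
t: 8.5
eef_pos: [482.0, 35.6, 25.8]
orientation: [3.14, 0.069, -0.0]
contact_force: [0.6, 0.2, -0.2]
width: 0.423
```

```bash
python3 look.py 9
```

```text
8.5 [482.   35.6  25.8] [ 3.14   0.069 -0.   ] [ 0.6  0.2 -0.2] 0.42320511402684124 [ 0.16  0.5  -0.35  2.09  0.3   0.6  -1.93]
```

View pics/wrist9.png

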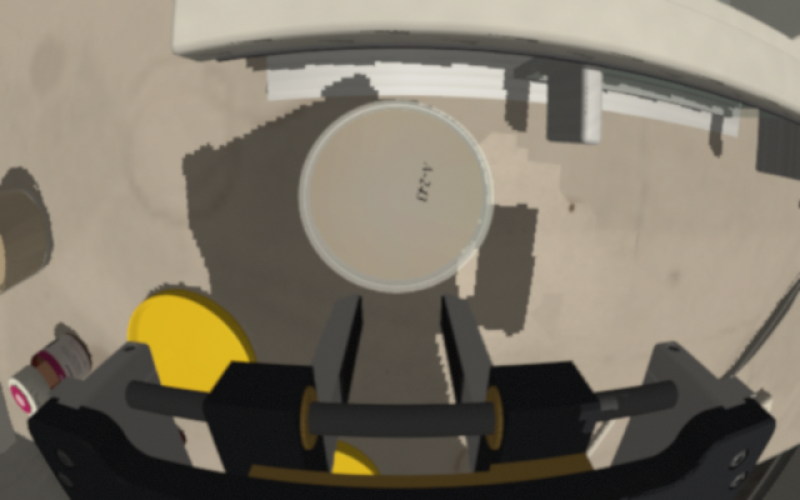

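Call:
{"fn": "drive_tool", "kwargs": {
  "deltas": [
    [0.2,-0.15,0,0,0,0,-0.15],
    [0.5,-0.15,0,0,0,0,-0.15],
    [0.9,-0.15,0,0,0,0,-0.15],
    [1.3,-0.15,0,0,0,0,-0.15],
    [1.7,-0.15,0,0,0,0,-0.15],
    [2.1,-0.15,0,0,0,0,-0.15],
    [2.5,-0.15,0,0,0,0,-0.15],
    [2.8,-0.15,0,0,0,0,-0.15],
    [3.1,-0.15,0,0,0,0,-0.15],
    [3.1,-0.15,0,0,0,0,-0.15]
  ]
}}

```text
t: 9.55
eef_pos: [576.3, 44.6, 25.7]
orientation: [-3.141, -0.064, -0.001]
contact_force: [-0.7, 0.6, 0.8]
width: 0.426
```

```bash
python3 look.py 10; python3 - <<'E'
from h import *
t=r.read_camera("scene");cv2.imwrite("pics/scene10.png",cv2.resize(t["image"][150:280,250:450,::-1],None,fx=4,fy=4,interpolation=3))
E
```

```text
9.55 [576.3  44.6  25.7] [-3.141e+00 -6.400e-02 -1.000e-03] [-0.7  0.6  0.8] 0.42615112816584033 [ 0.13  0.62 -0.34  1.86  0.3   0.72 -1.91]
```

View pics/wrist10.png

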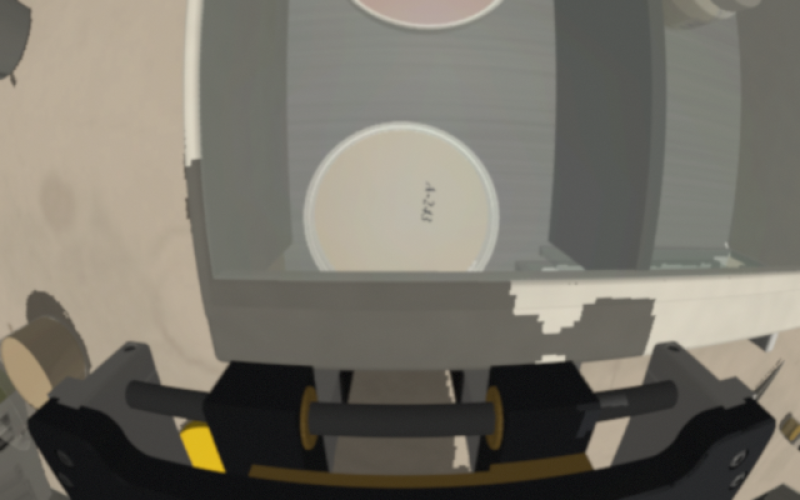

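View pics/scene10.png

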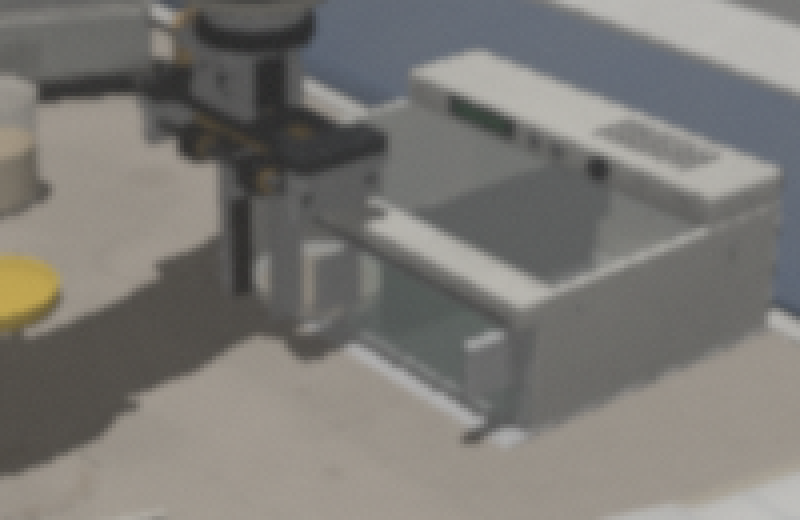

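Call:
{"fn": "drive_tool", "kwargs": {
  "deltas": [
    [-0.6,0,0,0,0,0,-0.15],
    [-1.4,0,-0.4,0,1.2,0,-0.15],
    [-2,0,-1.3,0,2.6,0,-0.15],
    [-2,0,-1.3,0,4,0,-0.15],
    [-2,0,-1.3,0,5.3,0,-0.15],
    [-2,0,-1.3,0,6.6,0,-0.15],
    [-2,0,-1.3,0,7.9,0,-0.15],
    [-2,0,-1.3,0,9.2,0,-0.15],
    [-2,0,-1.3,0,9.2,0,-0.15],
    [-2,0,-1.3,0,9.2,0,-0.15]
  ]
}}

```text
t: 10.65
eef_pos: [528.8, 27.7, 146.6]
orientation: [-2.983, -0.101, -0.902]
contact_force: [-0.5, 0.3, -0.2]
width: 0.424
```

```bash
python3 look.py 11;python3 - <<'E'
from h import *
from scipy.spatial.transform import Rotation as Ro
s=r.observe();print(np.round(Ro.from_rotvec(s["orientation"]).as_matrix(),3))
t=r.read_camera("scene");cv2.imwrite("pics/scene11.png",cv2.resize(t["image"][120:280,230:430,::-1],None,fx=3.7,fy=3.7,interpolation=3))
E
```

```text
10.65 [528.8  27.7 146.6] [-2.983 -0.101 -0.902] [-0.5  0.3 -0.2] 0.42403080875452687 [ 0.61  0.22 -0.79  2.33  1.26  0.19 -2.82]
[[ 0.83   0.066  0.554]
 [ 0.052 -0.998  0.04 ]
 [ 0.556 -0.004 -0.831]]
```

View pics/wrist11.png

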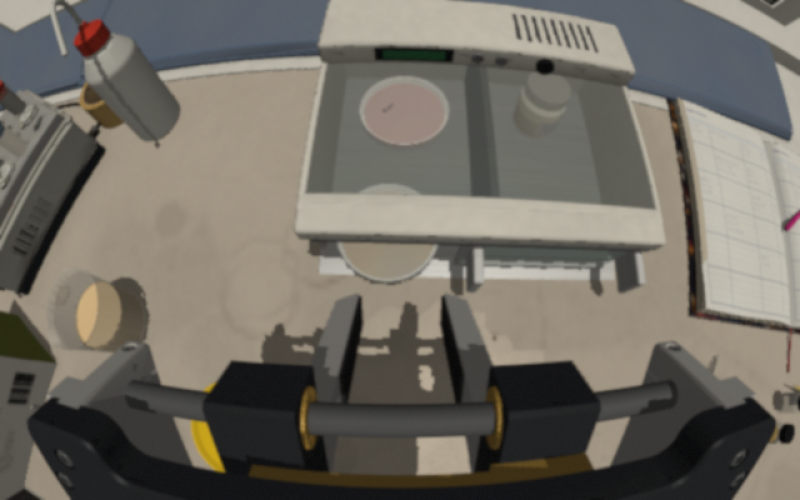

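View pics/scene11.png

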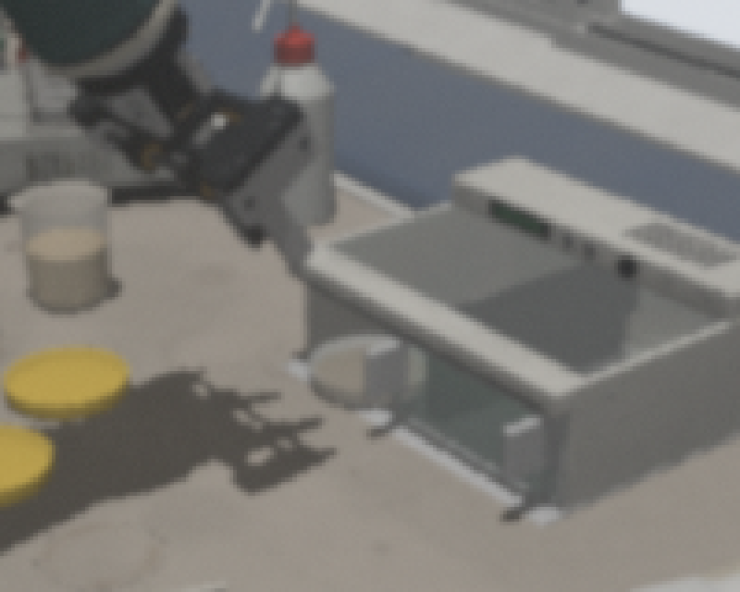

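```bash
cat > fk.py <<'E'
import numpy as np,itertools
from scipy.spatial.transform import Rotation as Ro
from scipy.optimize import least_squares
D=[([1.09,.418,-.01,1.614,.005,1.111,-.053],[265.4,-565.5,223.8],[-3.065,-.684,.001]),
([.35037807,-.00793606,-.51221039,2.08953803,-.00447867,1.05933725,-1.67884076],[398.16,36.8,246.17],[3.1405,.081,-.0006]),
([.31773,.19496,-.52033,1.98655,.11454,.99002,-1.77795],[469.76,40.29,206.79],[-3.1401,-.0792,.0027]),
([.17484,.50082,-.47942,1.80052,.28598,.90722,-1.95143],[576.14,83.17,122.35],[3.14023,.08027,.00319]),
([.50413,.24685,-.52364,2.10173,.1674,.83268,-1.63953],[445.12,-47.28,142.67],[3.13951,.07985,-.00106]),
([.4924,.44496,-.50607,2.22811,.40476,.55718,-1.24291],[417.69,-52.16,24.94],[-2.97698,-1.00052,.0023]),
([.32,.55,-.50,2.04,.42,.65,-1.37],[502.2,11.8,25.7],[-2.978,-1.001,0]),
([.16,.50,-.35,2.09,.30,.60,-1.93],[482,35.6,25.8],[3.14,.069,0]),
([.13,.62,-.34,1.86,.30,.72,-1.91],[576.3,44.6,25.7],[-3.141,-.064,-.001]),
([.61,.22,-.79,2.33,1.26,.19,-2.82],[528.8,27.7,146.6],[-2.983,-.101,-.902])]
def fk(p,sg,j):
    d0,a1,d3,b3,a3,d5,b5,a5,dt,b7,a7,o1,o7=p
    R=Ro.from_euler("Z",sg[0]*j[0]+o1);x=np.array([0,0,d0*1.]);x=x+R.apply([a1,0,0])
    R=R*Ro.from_euler("Y",j[1]);x=x+R.apply([a3,b3,d3]);R=R*Ro.from_euler("Z",sg[1]*j[2])
    R=R*Ro.from_euler("Y",j[3]);x=x+R.apply([a5,b5,d5]);R=R*Ro.from_euler("Z",sg[2]*j[4])
    R=R*Ro.from_euler("Y",j[5]);x=x+R.apply([a7,b7,dt]);R=R*Ro.from_euler("Z",sg[3]*j[6]+o7);return x,R
def res(p,sg):
    o=[]
    for j,x,w in D:
        X,R=fk(p,sg,j);o+=list((X-x)/3);o+=list((R.inv()*Ro.from_rotvec(w)).as_rotvec()*100)
    return np.array(o)
if __name__=="__main__":
    best=None
    for sg in itertools.product([1,-1],repeat=4):
        for o7 in(0,1.57,3.14,-1.57):
            s=least_squares(res,[350,0,400,0,0,400,0,0,300,0,0,0,o7],args=(sg,))
            if best is None or s.cost<best[0]:best=(s.cost,sg,s.x)
    print(best[0],best[1],np.round(best[2],3).tolist());np.savez("fk.npz",p=best[2],sg=best[1])
    print(np.abs(res(best[2],best[1])).reshape(-1,6).max(1))
E
python3 fk.py
```

```text
3.107211257596176 (-1, -1, -1, -1) [285.84, 2.566, 504.845, -14.985, -3.154, 465.447, -19.21, -0.65, 317.765, 3.64, -3.379, -0.001, 1.571]
[0.21537754 0.29977891 0.10893637 0.24565032 0.12483656 0.35864908
 1.34739035 0.92617254 0.8541558  0.21701408]
```

```bash
cat > ik.py <<'E'
from fk import *
z=np.load("fk.npz");P=z["p"];SG=z["sg"]
lo=np.array([-2.81,-.39,-1.27,.06,-1.19,.19,-2.82]);hi=np.array([2.81,2.02,1.25,2.57,4.33,2,2.82])
def Rt(yaw,th,flip=0):
    # tool down, x fwd yaw, then tilt about tool y
    R=Ro.from_euler("Z",yaw)*Ro.from_matrix(np.diag([1,-1,-1.]))
    R=R*Ro.from_euler("Y",th)
    return R*Ro.from_euler("Z",np.pi) if flip else R
def ik(x,R,j0,reg=1e-3):
    f=lambda j:np.concatenate([(fk(P,SG,j)[0]-x)/3,(fk(P,SG,j)[1].inv()*R).as_rotvec()*100,reg*np.asarray(j-j0)])
    s=least_squares(f,np.clip(j0,lo+.01,hi-.01),bounds=(lo,hi));return s.x,np.abs(s.fun[:6]).max()
if __name__=="__main__":
    rng=np.random.default_rng(0)
    for flip in(0,1):
      for th in(30,35,40,45,50,60):
        out=[]
        for k in range(12):
            j0=rng.uniform([-.8,0,-1.2,1,-1.1,.2,-2.8],[.8,1.2,1.2,2.5,1.5,1.2,2.8])
            j,e=ik(np.array([607,44.5,22]),Rt(.04,np.radians(th),flip),j0)
            if e<.5:out.append(j)
        print(flip,th,len(out),np.round(out[:3],2).tolist())
E
python3 ik.py
```

```text
0 30 1 [[0.19, 0.57, -0.42, 2.16, 1.91, 0.26, 2.8]]
0 35 3 [[0.2, 0.58, -0.43, 2.22, 2.31, 0.35, 2.4], [0.08, 0.56, -0.29, 2.22, 2.44, 0.31, 2.24], [0.49, 0.69, -0.78, 2.21, 2.1, 0.52, 2.74]]
0 40 3 [[0.46, 0.7, -0.74, 2.26, 2.36, 0.59, 2.49], [0.08, 0.58, -0.3, 2.27, 2.65, 0.45, 2.03], [0.46, 0.7, -0.74, 2.26, 2.36, 0.59, 2.49]]
0 45 3 [[0.12, 0.62, -0.35, 2.31, 2.73, 0.61, 1.97], [0.56, 0.8, -0.86, 2.3, 2.47, 0.77, 2.47], [0.09, 0.62, -0.31, 2.32, 2.76, 0.61, 1.93]]
0 50 5 [[0.6, 0.88, -0.89, 2.34, 2.6, 0.92, 2.43], [0.45, 0.78, -0.72, 2.34, 2.67, 0.85, 2.24], [0.07, 0.66, -0.29, 2.35, 2.84, 0.77, 1.85]]
0 60 1 [[-0.88, 1.04, 0.73, 2.43, 3.14, 1.11, 0.84]]
1 30 8 [[0.49, 0.68, -0.78, 2.16, 1.81, 0.46, -0.13], [0.31, 0.6, -0.56, 2.16, 1.85, 0.34, -0.24], [0.34, 0.61, -0.58, 2.16, 1.84, 0.35, -0.23]]
1 35 11 [[0.33, 0.62, -0.58, 2.21, 2.2, 0.42, -0.58], [0.47, 0.68, -0.75, 2.21, 2.11, 0.5, -0.43], [0.34, 0.62, -0.6, 2.21, 2.19, 0.42, -0.56]]
1 40 8 [[0.62, 0.81, -0.94, 2.26, 2.26, 0.71, -0.45], [0.57, 0.77, -0.87, 2.26, 2.29, 0.66, -0.52], [0.27, 0.62, -0.51, 2.27, 2.49, 0.5, -0.88]]
1 45 8 [[0.42, 0.72, -0.7, 2.3, 2.55, 0.7, -0.84], [0.45, 0.74, -0.73, 2.3, 2.53, 0.71, -0.8], [0.14, 0.63, -0.37, 2.31, 2.72, 0.62, -1.15]]
1 50 7 [[0.11, 0.67, -0.34, 2.35, 2.81, 0.77, -1.24], [0.64, 0.92, -0.95, 2.34, 2.58, 0.94, -0.65], [0.3, 0.72, -0.55, 2.35, 2.73, 0.81, -1.06]]
1 60 5 [[-0.3, 0.78, 0.09, 2.41, 2.99, 1.09, -1.65], [0.25, 0.83, -0.49, 2.4, 2.9, 1.13, -1.17], [-0.39, 0.8, 0.19, 2.42, 3.01, 1.08, -1.74]]
```

Call:
{"fn": "drive_tool", "kwargs": {
  "deltas": [
    [0,0,-0.3,0,-1,0,-0.15],
    [0,0,-0.6,0,-2,0,-0.15],
    [0,0,-0.6,0,-2,0,-0.15]
  ]
}}

```text
t: 11.05
eef_pos: [520.9, 24.2, 158.2]
orientation: [-3.072, -0.096, -0.62]
contact_force: [0.5, 0.4, -0.9]
width: 0.423
```

```bash
cat > st.py <<'E'
from h import *
from scipy.spatial.transform import Rotation as Ro
s=r.observe();R=Ro.from_rotvec(s["orientation"]).as_matrix();print(s["t"],np.round(s["eef_pos"],1),np.round(s["contact_force"],1),"j",np.round(s["joints"],2));print(np.round(R,3).tolist(),"tilt",np.degrees(np.arccos(-R[2,2])),"w",s["width"])
E
python3 st.py
```

```text
11.05 [520.9  24.2 158.2] [ 0.5  0.4 -0.9] j [ 0.79  0.27 -1.01  2.2   0.63  0.46 -2.18]
[[0.92, 0.061, 0.387], [0.059, -0.998, 0.018], [0.388, 0.006, -0.922]] tilt 22.819442346046294 w 0.42324527073376517
```

Call:
{"fn": "drive_tool", "kwargs": {
  "deltas": [
    [0,0,0,0,-1.4,0,-0.15],
    [-0.5,-0.3,0,0,-2.8,0,-0.15],
    [-1,-0.5,0,0,-3.8,0,-0.15],
    [-1,-0.5,0,0,-3.8,0,-0.15]
  ]
}}

```text
t: 11.45
eef_pos: [493.6, 38.2, 145.6]
orientation: [3.135, 0.096, 0.001]
contact_force: [-0.5, 0.2, -0.1]
width: 0.426
```

Call:
{"fn": "drive_tool", "kwargs": {
  "deltas": [
    [0,0,0,0,0,-1.4,-0.15],
    [0,0,0,0,0,-2.8,-0.15],
    [0,0,0,0,0,-4.2,-0.15],
    [0,0,0,0,0,-5.6,-0.15],
    [0,0,0,0,0,-7,-0.15],
    [0,0,0,0,0,-8.4,-0.15],
    [0,0,0,0,0,-9.8,-0.15],
    [0,0,0,0,0,-11.2,-0.15],
    [0,0,0,0,0,-12.6,-0.15],
    [0,0,0,0,0,-14,-0.15]
  ]
}}

```text
t: 12.45
eef_pos: [493.6, 36.9, 146.2]
orientation: [2.256, 2.172, 0.001]
contact_force: [0.3, -0.7, 0.0]
width: 0.426
```

Call:
{"fn": "drive_tool", "kwargs": {
  "deltas": [
    [0,0,0,0,0,-1.4,-0.15],
    [0,0,0,0,0,-2.8,-0.15],
    [0,0,0,0,0,-4.2,-0.15],
    [0,0,0,0,0,-5.6,-0.15],
    [0,0,0,0,0,-7,-0.15],
    [0,0,0,0,0,-8.4,-0.15],
    [0,0,0,0,0,-9.8,-0.15],
    [0,0,0,0,0,-11.2,-0.15],
    [0,0,0,0,0,-12.6,-0.15],
    [0,0,0,0,0,-14,-0.15]
  ]
}}

```text
t: 13.45
eef_pos: [493.6, 36.9, 146.3]
orientation: [0.223, 3.126, -0.01]
contact_force: [-0.8, 1.0, -0.1]
width: 0.427
```

```bash
python3 st.py
```

```text
13.45 [493.6  36.9 146.3] [-0.8  1.  -0.1] j [ 0.83  0.61 -1.26  1.98  0.69  1.06  0.68]
[[-0.99, 0.142, 0.007], [0.142, 0.99, -0.007], [-0.008, -0.006, -1.0]] tilt 0.5915126270135185 w 0.4268401280465321
```

```bash
cat > sim.py <<'E'
from ik import *
def jac(j):
    x0,R0=fk(P,SG,j);J=np.zeros((6,7))
    for i in range(7):
        d=j.copy();d[i]+=1e-5;x,R=fk(P,SG,d);J[:3,i]=(x-x0)/1e-5/300;J[3:,i]=(R*R0.inv()).as_rotvec()/1e-5
    return x0,R0,J
def step(j,x,R):
    x0,R0,J=jac(j);e=np.r_[(x-x0)/300,(R*R0.inv()).as_rotvec()];e*=min(1,.08/np.abs(e).max())
    act=np.ones(7,bool)
    for _ in range(7):
        dj=np.zeros(7);A=J[:,act];dj[act]=A.T@np.linalg.solve(A@A.T+1e-5*np.eye(6),e)
        bad=act&((j+dj<lo)|(j+dj>hi))
        if not bad.any():break
        act&=~bad
    return np.clip(j+dj,lo,hi)
def run(j,x,R,n=60):
    for _ in range(n):j=step(j,x,R)
    x0,R0=fk(P,SG,j);return j,np.linalg.norm(x-x0),np.degrees((R*R0.inv()).magnitude())
if __name__=="__main__":
    # validation: tilt of unflipped
    j=np.array([.13,.62,-.34,1.86,.3,.72,-1.91])
    print("val",[np.round(v,2) for v in run(j,np.array([516,42,64.]),Rt(.04,np.radians(55)))])
    j=np.array([.83,.61,-1.26,1.98,.69,1.06,.68])
    for x in([500,42,150],[500,42,80],[480,42,150],[560,42,110]):
        jj=j.copy()
        for th in(10,20,30,40,50):
            jj,a,b=run(jj,np.array(x,float),Rt(.04,np.radians(th),1),20);print(x,th,np.round(jj,2),round(a,1),round(b,1))
E
python3 sim.py
```

```text
val [array([ 0.46,  0.23, -0.63,  2.25,  0.55,  0.26, -2.09]), np.float64(78.94), np.float64(28.24)]
[500, 42, 150] 10 [ 0.88  0.5  -1.26  2.08  0.72  0.84  0.83] 0.0 0.0
[500, 42, 150] 20 [ 0.93  0.37 -1.25  2.21  0.81  0.59  0.74] 0.0 0.0
[500, 42, 150] 30 [ 0.84  0.23 -1.1   2.34  1.05  0.33  0.46] 0.0 0.0
[500, 42, 150] 40 [ 0.76  0.2  -1.03  2.45  1.98  0.3  -0.48] 0.0 0.0
[500, 42, 150] 50 [ 0.84  0.35 -1.18  2.56  2.39  0.62 -0.84] 0.0 0.0
[500, 42, 80] 10 [ 0.79  0.64 -1.17  2.13  0.96  0.78  0.64] 0.0 0.0
[500, 42, 80] 20 [ 0.77  0.52 -1.11  2.26  1.18  0.56  0.41] 0.0 0.0
[500, 42, 80] 30 [ 0.68  0.44 -0.98  2.38  1.7   0.42 -0.14] 0.0 0.0
[500, 42, 80] 40 [ 0.73  0.53 -1.07  2.49  2.21  0.63 -0.6 ] 0.0 0.0
[500, 42, 80] 50 [ 0.75  0.6  -1.11  2.53  2.39  0.77 -0.72] 11.3 4.3
[480, 42, 150] 10 [ 0.9   0.44 -1.26  2.13  0.66  0.8   0.87] 0.0 0.0
[480, 42, 150] 20 [ 0.95  0.31 -1.25  2.25  0.73  0.55  0.79] 0.0 0.0
[480, 42, 150] 30 [ 0.85  0.17 -1.1   2.38  0.97  0.28  0.52] 0.0 0.0
[480, 42, 150] 40 [ 0.79  0.15 -1.06  2.49  2.04  0.27 -0.57] 0.0 0.0
[480, 42, 150] 50 [ 0.91  0.22 -1.21  2.54  2.33  0.45 -0.83] 14.4 2.9
[560, 42, 110] 10 [ 0.76  0.69 -1.18  1.98  0.91  0.89  0.73] 0.0 0.0
[560, 42, 110] 20 [ 0.78  0.59 -1.15  2.11  1.08  0.67  0.56] 0.0 0.0
[560, 42, 110] 30 [ 0.71  0.48 -1.02  2.23  1.43  0.46  0.19] 0.0 0.0
[560, 42, 110] 40 [ 0.7   0.48 -1.01  2.35  2.04  0.5  -0.41] 0.0 0.0
[560, 42, 110] 50 [ 0.75  0.63 -1.1   2.45  2.41  0.78 -0.67] 0.0 0.0
```

Call:
{"fn": "drive_tool", "kwargs": {
  "deltas": [
    [-0.6,0.2,0.2,0,0,-1,-0.15],
    [-1.2,0.3,0.5,0,0,-1.75,-0.15],
    [-1.2,0.3,0.5,0,0,-1.75,-0.15]
  ]
}}

```text
t: 13.75
eef_pos: [531.7, 40.4, 130.6]
orientation: [-0.058, 3.135, -0.01]
contact_force: [-0.4, -0.2, 0.3]
width: 0.425
```

Call:
{"fn": "drive_tool", "kwargs": {
  "deltas": [
    [0,0,0,0,-1,0,-0.15],
    [0,0,0,0,-2,0,-0.15],
    [0,0,0,0,-3,0,-0.15],
    [0,0,0,0,-4,0,-0.15],
    [0,0,0,0,-5,0,-0.15],
    [0,0,0,0,-5,0,-0.15]
  ]
}}

```text
t: 14.35
eef_pos: [528.1, 40.1, 131.6]
orientation: [-0.048, 2.61, 0.003]
contact_force: [-0.3, -0.2, 0.1]
width: 0.426
```

```bash
python3 st.py
```

```text
14.35 [528.1  40.1 131.6] [-0.3 -0.2  0.1] j [ 0.77  0.35 -1.06  2.3   1.32  0.4   0.24]
[[-0.862, -0.035, 0.506], [-0.034, 0.999, 0.012], [-0.506, -0.007, -0.862]] tilt 30.42555488114057 w 0.4258137713692055
```

Tilting works as predicted; go on to about 50°.

Call:
{"fn": "drive_tool", "kwargs": {
  "deltas": [
    [0,0,0,0,-0.8,0,-0.15],
    [0,0,0,0,-1.6,0,-0.15],
    [0,0,0,0,-2.4,0,-0.15],
    [0,0,0,0,-3.2,0,-0.15],
    [0,0,0,0,-3.2,0,-0.15],
    [0,0,0,0,-3.2,0,-0.15]
  ]
}}

```text
t: 14.95
eef_pos: [528.0, 41.1, 130.8]
orientation: [-0.045, 2.277, 0.015]
contact_force: [1.2, 0.1, -0.6]
width: 0.422
```

```bash
python3 st.py; python3 look.py 12;python3 - <<'E'
from h import *
t=r.read_camera("scene");cv2.imwrite("pics/scene12.png",cv2.resize(t["image"][120:280,230:430,::-1],None,fx=3.7,fy=3.7,interpolation=3))
E
```

```text
14.95 [528.   41.1 130.8] [ 1.2  0.1 -0.6] j [ 0.8   0.48 -1.12  2.51  2.4   0.7  -0.75]
[[-0.649, -0.037, 0.76], [-0.027, 0.999, 0.026], [-0.76, -0.004, -0.65]] tilt 49.48706161333919 w 0.4215919871634953
14.95 [528.   41.1 130.8] [-0.045  2.277  0.015] [ 1.2  0.1 -0.6] 0.4215919871634953 [ 0.8   0.48 -1.12  2.51  2.4   0.7  -0.75]
```

View pics/wrist12.png

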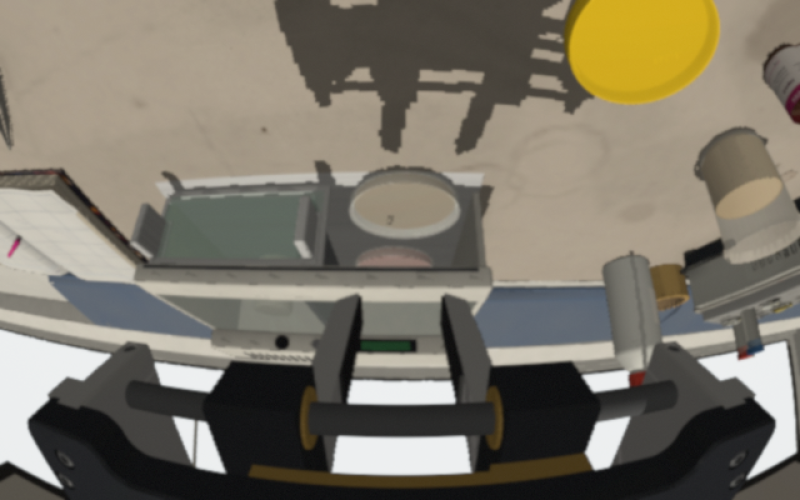

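View pics/scene12.png

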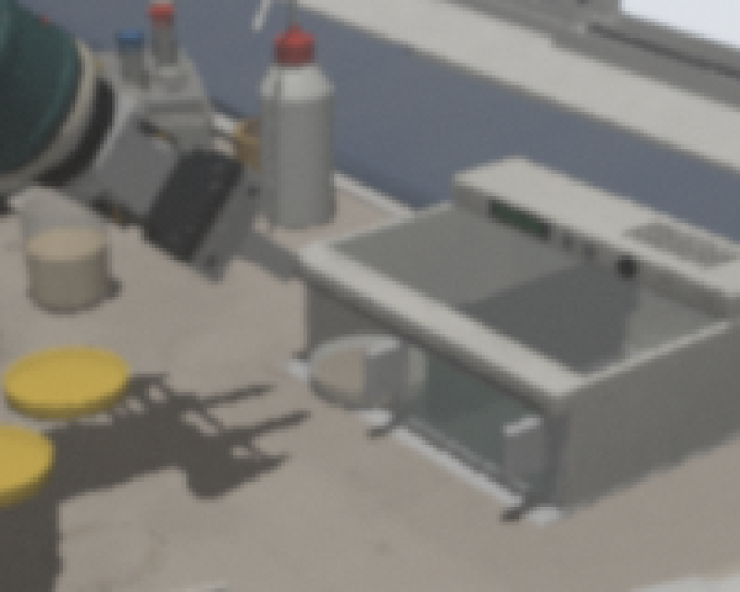

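```bash
python3 - <<'E'
from h import *
c=dict(np.load("wrist12.npz"))
print(dish(c,(348,206),(461,206),(405,171),(404,240),14))
print("doorpull",wonz(c,(305/1.25,195/1.25),68),"wall L",wonz(c,(484/1.25,175/1.25),0),"sill",wonz(c,(350/1.25,180/1.25),0))
from sim import *
j=np.array([.8,.48,-1.12,2.51,2.4,.7,-.75])
for x in((530,42,90),(535,42,50),(550,42,30),(560,42.5,22.5),(585,43.5,22.5),(607,44.5,22.5)):
    j,a,b=run(j,np.array(x,float),Rt(.035,np.radians(49.5),1),20);print(x,np.round(j,2),round(a,1),round(b,1))
E
```

```text
[[615.4, 0.7, 14.0], [611.4, 90.1, 14.0], [566.8, 43.7, 14.0], [675.8, 47.7, 14.0]]
(array([613.36868444,  45.40336489,  14.        ]), array([621.30713925,  45.70326162,  14.        ]))
doorpull [513.30325997  -8.83412279  68.        ] wall L [587.19887899 104.96420386   0.        ] sill [599.26254318   2.5645712    0.        ]
(530, 42, 90) [ 0.71  0.64 -1.05  2.51  2.46  0.85 -0.76] 0.0 0.0
(535, 42, 50) [ 0.65  0.79 -0.98  2.5   2.55  0.97 -0.76] 0.0 0.0
(550, 42, 30) [ 0.63  0.86 -0.94  2.46  2.59  0.99 -0.75] 0.0 0.0
(560, 42.5, 22.5) [ 0.62  0.88 -0.93  2.44  2.6   0.99 -0.74] 0.0 0.0
(585, 43.5, 22.5) [ 0.61  0.88 -0.92  2.38  2.59  0.95 -0.72] 0.0 0.0
(607, 44.5, 22.5) [ 0.6   0.88 -0.91  2.33  2.58  0.91 -0.69] 0.0 0.0
```

Call:
{"fn": "drive_tool", "kwargs": {
  "deltas": [
    [0.5,0.1,0.45,0,0,0,-0.15],
    [1.0,0.15,0.9,0,0,0,-0.15],
    [1.5,0.16,1.35,0,0,0,-0.15],
    [2.0,0.16,1.78,0,0,0,-0.15],
    [2.4,0.16,2.14,0,0,0,-0.15],
    [2.5,0.16,2.23,0,0,0,-0.15],
    [2.5,0.16,2.23,0,0,0,-0.15]
  ]
}}

```text
t: 15.75
eef_pos: [532.6, 44.2, 31.3]
orientation: [-0.042, 2.279, 0.01]
contact_force: [0.0, -0.4, 0.5]
width: 0.426
```

```bash
python3 st.py; python3 look.py 13;python3 - <<'E'
from h import *
t=r.read_camera("scene");cv2.imwrite("pics/scene13.png",cv2.resize(t["image"][120:280,230:430,::-1],None,fx=3.7,fy=3.7,interpolation=3))
E
```

```text
15.75 [532.6  44.2  31.3] [ 0.  -0.4  0.5] j [ 0.63  0.86 -0.94  2.49  2.61  1.02 -0.77]
[[-0.65, -0.034, 0.759], [-0.027, 0.999, 0.021], [-0.759, -0.007, -0.651]] tilt 49.40378529881155 w 0.42638293594712423
15.75 [532.6  44.2  31.3] [-0.042  2.279  0.01 ] [ 0.  -0.4  0.5] 0.42638293594712423 [ 0.63  0.86 -0.94  2.49  2.61  1.02 -0.77]
```

View pics/wrist13.png

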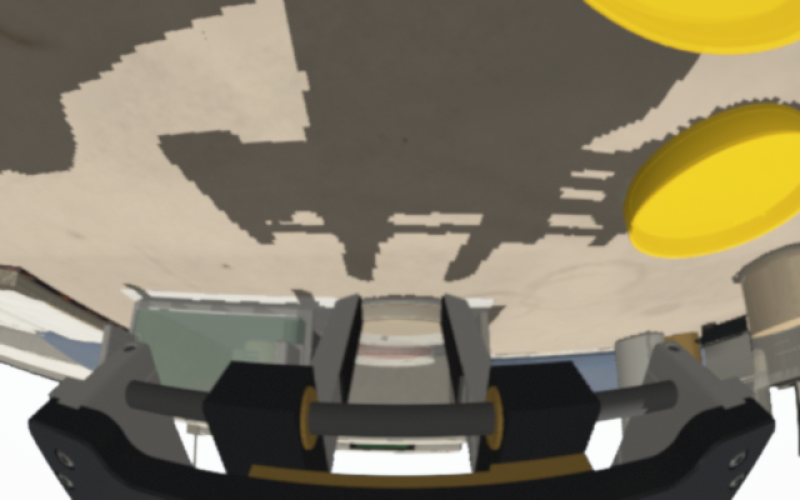

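View pics/scene13.png

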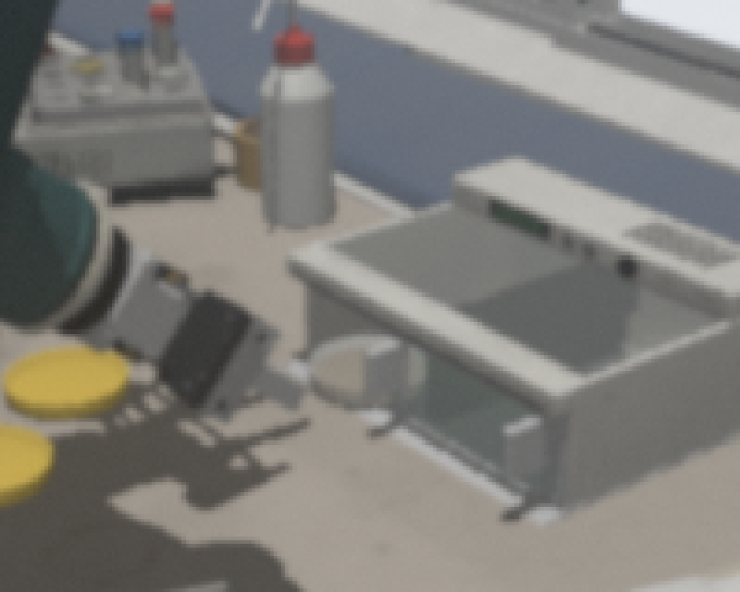

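Call:
{"fn": "drive_tool", "kwargs": {
  "deltas": [
    [0.22,0,0.19,0,0,0,-0.15],
    [0.22,0,0.19,0,0,0,-0.15],
    [0,0.01,0.45,0,0,0,-0.15],
    [-0.22,0.02,0.7,0,0,0,-0.15],
    [-0.38,0.02,0.89,0,0,0,-0.15],
    [-0.51,0.03,1.04,0,0,0,-0.15],
    [-0.64,0.03,1.19,0,0,0,-0.15],
    [-0.75,0.03,1.33,0,0,0,-0.15]
  ]
}}

```text
t: 16.65
eef_pos: [578.5, 46.5, 23.0]
orientation: [-0.041, 2.277, 0.01]
contact_force: [0.3, -0.2, 0.8]
width: 0.425
```

```bash
python3 st.py; python3 look.py 14;python3 - <<'E'
from h import *
t=r.read_camera("scene");cv2.imwrite("pics/scene14.png",cv2.resize(t["image"][120:280,230:430,::-1],None,fx=3.7,fy=3.7,interpolation=3))
E
```

```text
16.65 [578.5  46.5  23. ] [ 0.3 -0.2  0.8] j [ 0.61  0.88 -0.91  2.39  2.6   0.96 -0.72]
[[-0.648, -0.033, 0.761], [-0.026, 0.999, 0.021], [-0.761, -0.006, -0.649]] tilt 49.5375125792606 w 0.4245678510154046
16.65 [578.5  46.5  23. ] [-0.041  2.277  0.01 ] [ 0.3 -0.2  0.8] 0.4245678510154046 [ 0.61  0.88 -0.91  2.39  2.6   0.96 -0.72]
```

View pics/wrist14.png

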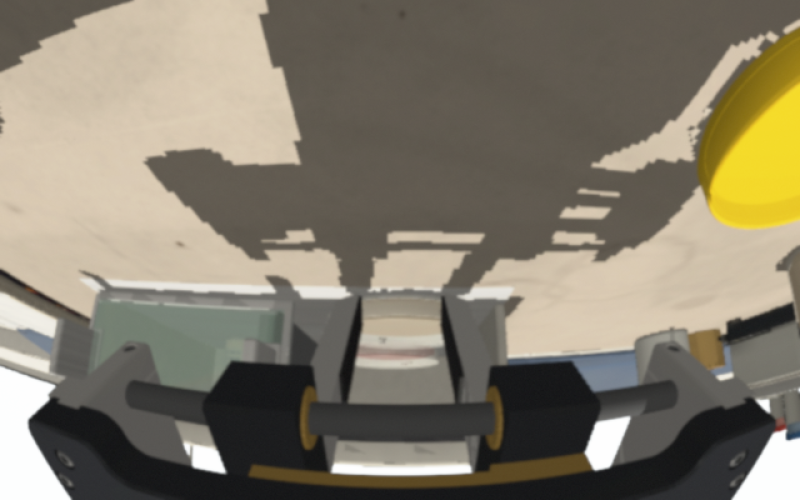

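View pics/scene14.png

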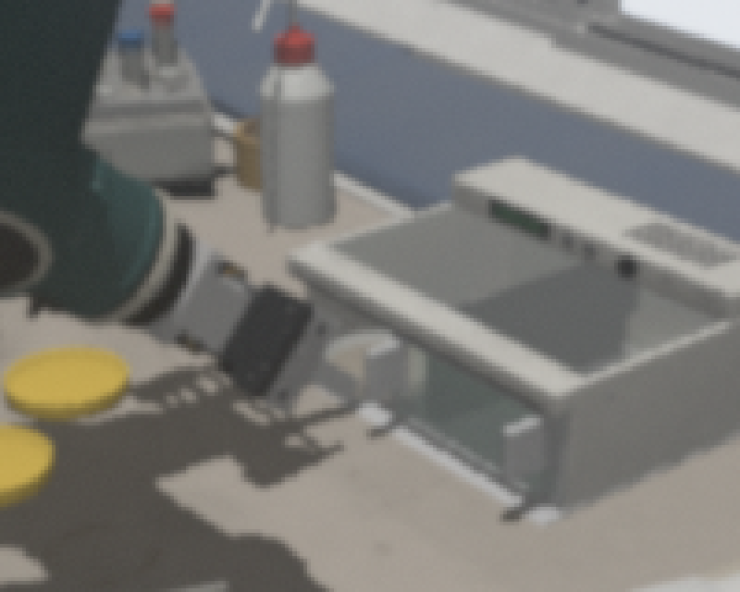

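Call:
{"fn": "drive_tool", "kwargs": {
  "deltas": [
    [-0.1,0,0.12,0,0,0,-0.15],
    [-0.22,0,0.26,0,0,0,-0.15],
    [-0.34,0,0.4,0,0,0,-0.15],
    [-0.45,0,0.53,0,0,0,-0.15],
    [-0.55,0,0.64,0,0,0,-0.15],
    [-0.62,0,0.73,0,0,0,-0.15],
    [-0.62,0,0.73,0,0,0,-0.15]
  ]
}}

```text
t: 17.45
eef_pos: [607.1, 47.4, 23.0]
orientation: [-0.041, 2.276, 0.01]
contact_force: [0.1, 0.4, 0.1]
width: 0.424
```

```bash
python3 st.py; python3 - <<'E'
from h import *
t=r.read_camera("scene");cv2.imwrite("pics/scene15.png",cv2.resize(t["image"][120:280,230:430,::-1],None,fx=3.7,fy=3.7,interpolation=3))
t=r.read_camera("top");cv2.imwrite("pics/top15.png",cv2.resize(t["image"][95:205,270:400,::-1],None,fx=5,fy=5,interpolation=3))
E
```

```text
17.45 [607.1  47.4  23. ] [0.1 0.4 0.1] j [ 0.6   0.89 -0.9   2.33  2.59  0.92 -0.69]
[[-0.648, -0.033, 0.761], [-0.026, 0.999, 0.021], [-0.761, -0.006, -0.649]] tilt 49.555549629022345 w 0.4237034705537243
```

View pics/top15.png

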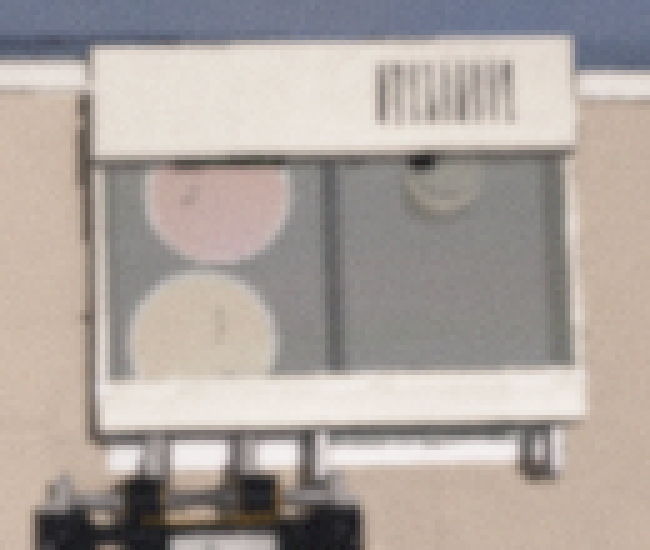

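View pics/scene15.png

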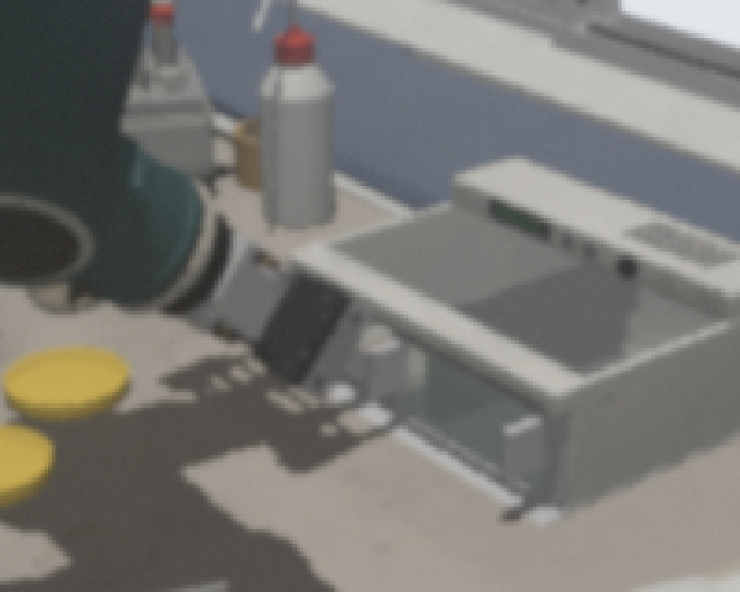

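```bash
python3 - <<'E'
from h import *
t=r.read_camera("top")
f=lambda p:np.array([270+(p[0]-2)/5,95+(p[1]-2)/5])
q=np.array([614,-34,.04])
for p in((203,269),(130,335),(278,335),(218,264)):
    X=onz(t,f(p),15);d=X[:2]-q[:2];print(p,np.round(X,1),"inc",d[0]+d[1]*.04,-d[0]*.04+d[1])
E
```

```text
(203, 269) [706.7  49.4  15. ] inc 96.06742415679786 79.7380213133655
(130, 335) [665.   93.2  15. ] inc 56.060783113321875 125.13675121264869
(278, 335) [665.9   3.4  15. ] inc 53.41443610315216 35.31858605487878
(218, 264) [710.   40.3  15. ] inc 98.94691032954377 70.50010892847462
```

Call:
{"fn": "drive_tool", "kwargs": {
  "deltas": [
    [0.2,0,-0.24,0,0,0,-0.15],
    [0.6,0,-0.7,0,0,0,-0.15],
    [1.1,0,-1.3,0,0,0,-0.15],
    [1.6,0,-1.88,0,0,0,-0.15],
    [1.2,0,-2.6,0,0,0,-0.15],
    [0.3,0,-3.6,0,0,0,-0.15],
    [-0.8,0,-4.5,0,0,0,-0.15],
    [-0.8,0,-4.5,0,0,0,-0.15],
    [-0.8,0,-4.5,0,0,0,-0.15]
  ]
}}

```text
t: 18.5
eef_pos: [519.5, 44.6, 130.5]
orientation: [-0.042, 2.274, 0.007]
contact_force: [0.4, 0.3, 0.0]
width: 0.426
```

```bash
python3 st.py; python3 look.py 16
```

```text
18.5 [519.5  44.6 130.5] [0.4 0.3 0. ] j [ 0.79  0.49 -1.14  2.52  2.38  0.73 -0.75]
[[-0.646, -0.033, 0.763], [-0.028, 0.999, 0.019], [-0.763, -0.009, -0.647]] tilt 49.70633916101713 w 0.4257260357098812
18.5 [519.5  44.6 130.5] [-0.042  2.274  0.007] [0.4 0.3 0. ] 0.4257260357098812 [ 0.79  0.49 -1.14  2.52  2.38  0.73 -0.75]
```

View pics/wrist16.png

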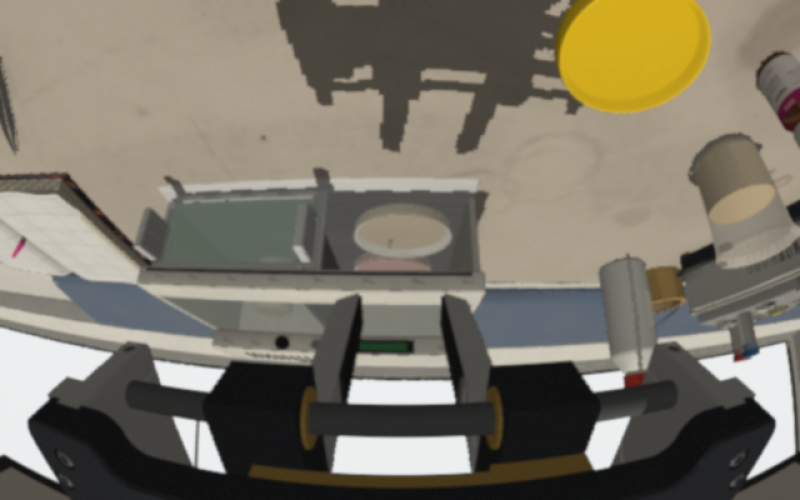

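Call:
{"fn": "drive_tool", "kwargs": {
  "deltas": [
    [0,0,0,0,1.3,0,-0.15],
    [0,0,0,0,2.6,0,-0.15],
    [0,0,0,0,3.9,0,-0.15],
    [0,0,0,0,5.2,0,-0.15],
    [0,0,0,0,6.5,0,-0.15],
    [0,0,0,0,7.8,0,-0.15],
    [0,0,0,0,8.25,0,-0.15],
    [0,0,0,0,8.25,0,-0.15],
    [0,0,0,0,8.25,0,-0.15]
  ]
}}

```text
t: 19.45
eef_pos: [517.5, 46.1, 127.9]
orientation: [-0.054, 3.103, -0.018]
contact_force: [-0.5, -0.5, 0.7]
width: 0.425
```

```bash
python3 st.py
```

```text
19.45 [517.5  46.1 127.9] [-0.5 -0.5  0.7] j [ 0.69  0.57 -1.07  1.96  0.65  0.95  0.9 ]
[[-0.999, -0.035, 0.038], [-0.035, 0.999, -0.011], [-0.038, -0.012, -0.999]] tilt 2.284952567316683 w 0.4250220356134074
```

Call:
{"fn": "drive_tool", "kwargs": {
  "deltas": [
    [-0.7,-0.8,0,0,0.38,0,-0.15],
    [-1.4,-1.7,0,0,0.38,0,-0.15],
    [-2,-2.4,0,0,0.38,0,-0.15],
    [-2,-2.4,0,0,0.38,0,-0.15],
    [-2,-2.4,0,0,0.38,0,-0.15]
  ]
}}

```text
t: 19.95
eef_pos: [580.2, -24.8, 130.5]
orientation: [-0.048, 3.137, -0.023]
contact_force: [0.2, 0.0, 0.0]
width: 0.426
```

```bash
python3 st.py; python3 look.py 17
```

```text
19.95 [580.2 -24.8 130.5] [0.2 0.  0. ] j [ 0.72  0.67 -1.02  1.79  0.67  1.07  1.05]
[[-1.0, -0.031, 0.005], [-0.031, 0.999, -0.014], [-0.004, -0.015, -1.0]] tilt 0.8699479500331748 w 0.4263897431166558
19.95 [580.2 -24.8 130.5] [-0.048  3.137 -0.023] [0.2 0.  0. ] 0.4263897431166558 [ 0.72  0.67 -1.02  1.79  0.67  1.07  1.05]
```

View pics/wrist17.png

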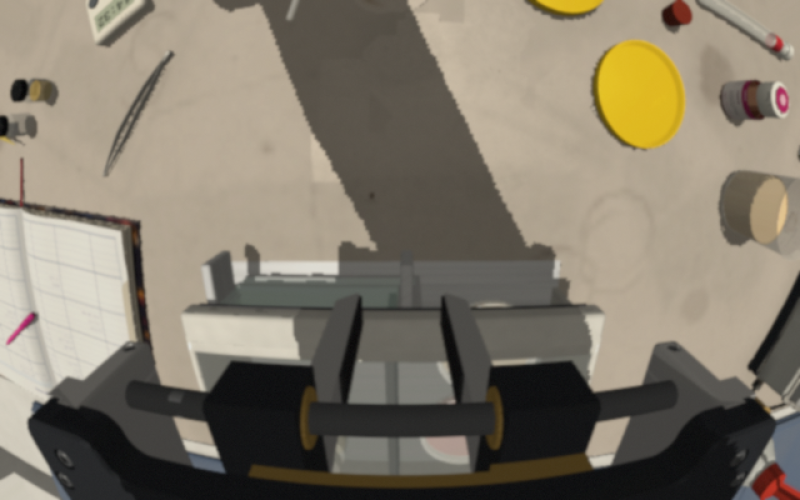

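Call:
{"fn": "drive_tool", "kwargs": {
  "deltas": [
    [0,0,0.8,0,0,0,-0.15],
    [0,0,1.6,0,0,0,-0.15],
    [0,0,2.3,0,0,0,-0.15],
    [0,0,2.5,0,0,0,-0.4],
    [0,0,2.5,0,0,0,-0.5],
    [0,0,2.5,0,0,0,-0.5]
  ]
}}

```text
t: 20.6
eef_pos: [582.5, -25.5, 58.6]
orientation: [-0.049, 3.131, -0.024]
contact_force: [-0.5, -0.1, 0.6]
width: 0.253
```

```bash
python3 st.py; python3 look.py 18
```

```text
20.6 [582.5 -25.5  58.6] [-0.5 -0.1  0.6] j [ 0.67  0.76 -0.94  1.83  0.77  0.95  0.99]
[[-0.999, -0.031, 0.01], [-0.031, 0.999, -0.015], [-0.009, -0.015, -1.0]] tilt 1.035832201259819 w 0.25290954028576934
20.6 [582.5 -25.5  58.6] [-0.049  3.131 -0.024] [-0.5 -0.1  0.6] 0.25290954028576934 [ 0.67  0.76 -0.94  1.83  0.77  0.95  0.99]
```

View pics/wrist18.png

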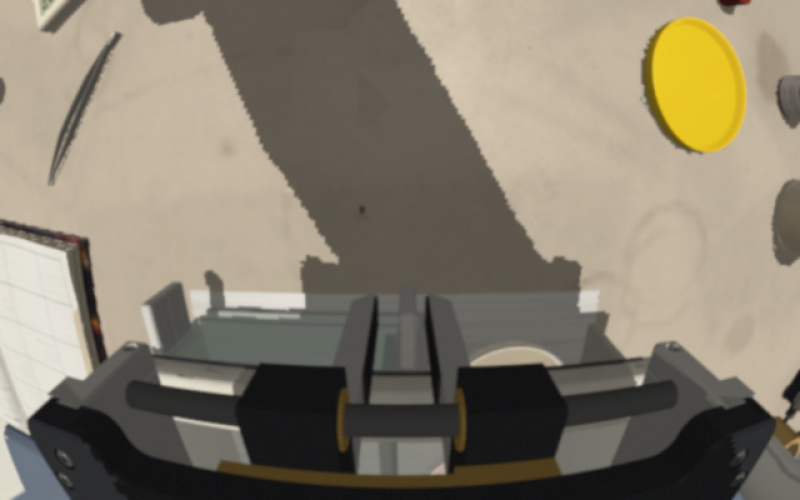

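Call:
{"fn": "drive_tool", "kwargs": {
  "deltas": [
    [0,0.3,0,0,0,0,-0.5],
    [0,0.7,0,0,0,0,-0.5],
    [0,1.2,0,0,0,0,-0.5],
    [0,1.7,0,0,0,0,-0.5],
    [0,2.2,0,0,0,0,-0.5],
    [0,2.7,0,0,0,0,-0.5],
    [0,3.2,0,0,0,0,-0.5],
    [0,3.6,0,0,0,0,-0.5],
    [0,3.85,0,0,0,0,-0.5],
    [0,3.85,0,0,0,0,-0.5]
  ]
}}

```text
t: 21.65
eef_pos: [578.7, 90.8, 56.1]
orientation: [-0.05, 3.132, -0.023]
contact_force: [0.3, 0.5, -0.3]
width: 0.253
```

Call:
{"fn": "drive_tool", "kwargs": {
  "deltas": [
    [0,0.1,0,0,0,0,-0.5],
    [0,0.2,0,0,0,0,-0.5],
    [0,0.3,0,0,0,0,-0.5],
    [0,0.4,0,0,0,0,-0.5],
    [0,0.45,0,0,0,0,-0.5]
  ]
}}

```text
t: 22.15
eef_pos: [578.5, 103.1, 55.8]
orientation: [-0.048, 3.132, -0.024]
contact_force: [0.0, -5.9, 0.0]
width: 0.256
```

```bash
python3 st.py; python3 look.py 19
```

```text
22.15 [578.5 103.1  55.8] [ 0.  -5.9  0. ] j [ 0.44  0.77 -0.93  1.81  0.77  0.96  0.77]
[[-0.999, -0.031, 0.01], [-0.031, 0.999, -0.015], [-0.009, -0.015, -1.0]] tilt 1.024985898635132 w 0.25553806517233874
22.15 [578.5 103.1  55.8] [-0.048  3.132 -0.024] [ 0.  -5.9  0. ] 0.25553806517233874 [ 0.44  0.77 -0.93  1.81  0.77  0.96  0.77]
```

Call:
{"fn": "drive_tool", "kwargs": {
  "deltas": [
    [0,0.1,0,0,0,0,-0.5],
    [0,0.1,0,0,0,0,-0.5],
    [0,0.1,0,0,0,0,-0.5]
  ]
}}

```text
t: 22.5
eef_pos: [578.5, 103.2, 55.6]
orientation: [-0.045, 3.133, -0.03]
contact_force: [-1.6, -14.6, 8.2]
width: 0.254
```

Call:
{"fn": "drive_tool", "kwargs": {
  "deltas": [
    [0,-0.2,0,0,0,0,-0.5],
    [0,-0.35,0,0,0,0,-0.4],
    [0,-0.35,0,0,0,0,-0.4],
    [0,-0.35,-1,0,0,0,-0.4],
    [0,-0.35,-2.2,0,0,0,-0.4],
    [1,-0.3,-3.4,0,0,0,-0.4],
    [2.5,-0.3,-4.5,0,0,0,-0.4],
    [4,-0.3,-5,0,0,0,-0.4],
    [4.5,-0.3,-5,0,0,0,-0.4],
    [4.5,-0.3,-5,0,0,0,-0.4]
  ]
}}

```text
t: 23.5
eef_pos: [440.7, 94.8, 205.1]
orientation: [-0.049, 3.13, -0.029]
contact_force: [0.2, 0.0, 0.5]
width: 0.301
```

```bash
python3 st.py; python3 look.py 20; python3 - <<'E'
from h import *
t=r.read_camera("scene");cv2.imwrite("pics/scene20.png",cv2.resize(t["image"][120:280,200:420,::-1],None,fx=3.6,fy=3.6,interpolation=3))
t=r.read_camera("top");np.savez("top20.npz",**t);cv2.imwrite("pics/top20.png",cv2.resize(t["image"][95:205,270:400,::-1],None,fx=5,fy=5,interpolation=3));cv2.imwrite("pics/top20f.png",t["image"][:,:,::-1])
E
```

```text
23.5 [440.7  94.8 205.1] [0.2 0.  0.5] j [ 0.78  0.32 -1.23  2.03  0.38  1.04  0.96]
[[-0.999, -0.031, 0.011], [-0.031, 0.999, -0.018], [-0.01, -0.018, -1.0]] tilt 1.2131042963393808 w 0.3008883845887377
23.5 [440.7  94.8 205.1] [-0.049  3.13  -0.029] [0.2 0.  0.5] 0.3008883845887377 [ 0.78  0.32 -1.23  2.03  0.38  1.04  0.96]
```

View pics/wrist20.png

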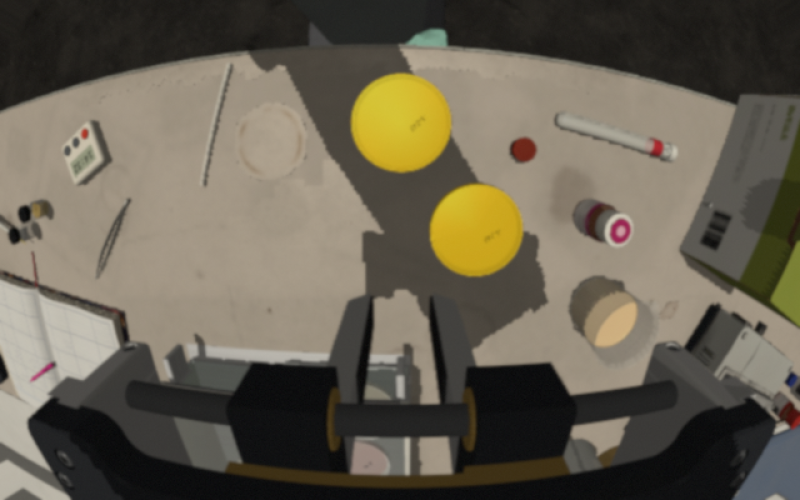

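View pics/scene20.png

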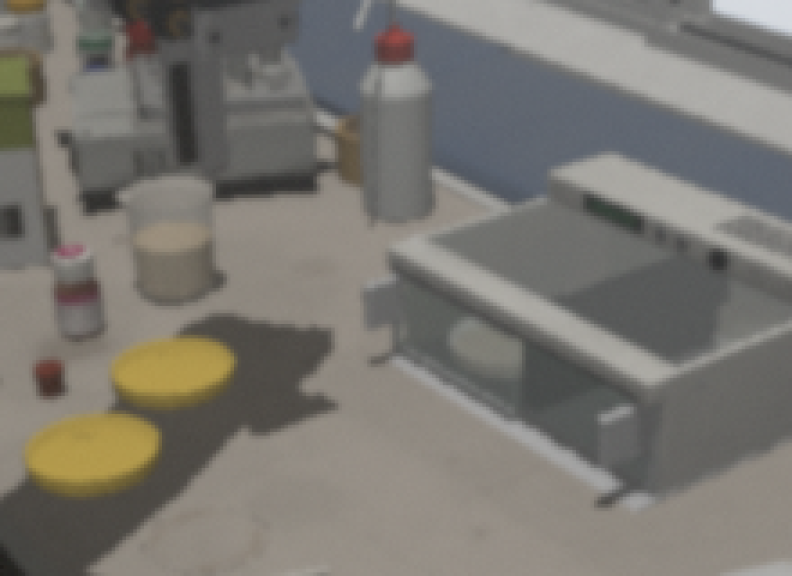

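View pics/top20.png

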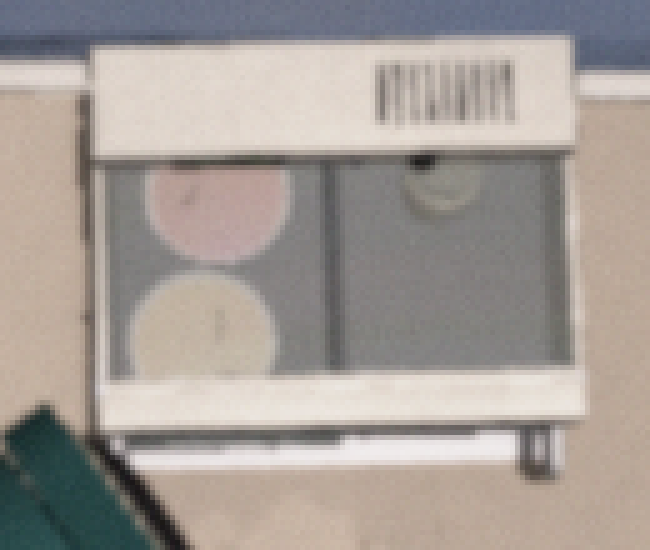

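View pics/top20f.png

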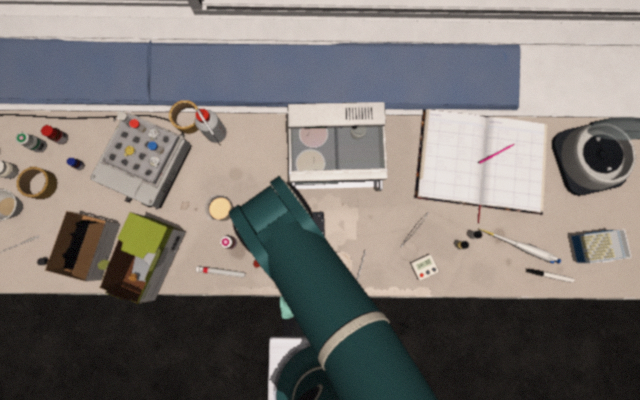

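```bash
python3 - <<'E'
from cell import r
print(r.close_job(), r.observe()["t"])
E
```

```text
the job is handed in; nothing more can be done
the job is handed in; nothing more can be done
```

The clear dish is now in the left bay, in front of the stored pink dish, and the left door is fully shut. The job was handed in at about 23.7 s.

**What I did**
- I slid the left door open by its pull until it met its stop. The wrist force peaked at about 50 N there.
- I pushed the dish flat along the bench and over the sill with partly opened fingers. The last stretch needed the tool tilted about 50° to reach under the header. The arm could only tilt that far after I turned the tool half round, because the first try at tilting ran into joint limits.
- I slid the door back until it met its closed stop.

**Last checks**
- **Door:** travel between the two stops came to about 118 mm, which matches fully open to fully shut. The arm was withdrawn without touching anything.
- **Dish position:** the top view puts the dish centre about 51 mm behind the front. Its rear edge is about 6 mm behind the door line and it clears the stored dish by about 3 mm, each good to about 3 mm.
- **Surroundings:** the jar and everything standing on the bench look unmoved.

**Where measurements disagreed**
- Both pulls first measured nearer the middle than the shut positions you gave.
- The left door then travelled only about 106 mm to open, so it had probably been about 12 mm ajar at the start.
- The right pull measures about 4–7 mm inside its shut position. That is near the measurement error; I did not touch that door.

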